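# Transfer the bench supply to the standby feed

### The job

The lever of the bench changeover switch stands at the one-bar feed on its right; transfer the supply to the standby feed, the two-bar side on its left. Push the lever to centre off and leave it there for at least two seconds so that the load runs down; only then push the gate slide on top of the box fully back by its upright tab, and throw the lever fully home on the two-bar side. Do not force the lever against the gate, and leave the other things on the bench where they are.

Things in the scene. Friction and masses are not known exactly. Their poses are not given: they have to be found in the camera images.
- switch_box: Changeover switch: grey enclosure 170 (x) x 190 (y) x 75 mm high, fixed. Origin: centre of its underside, z up. Its x axis points from its front face (metal plate with one bar, ring, two bars) to its back, y to its left, the two-bar side. Only the gate slide, its guides (9 mm high, at y = +-77 mm) and the lever stand above 75 mm.
- lever (a joint): Lever angle (rad): -0.5 leaning to the one-bar side (-y of the box; start), 0 upright = centre off, +0.5 to the two-bar side (+y); end stops at +-0.5. A spring detent holds it at each of the three: about 7 N at the grip pushes it out, and about 0.3 rad on it snaps into the next. The gate stops it at about +0.05 until the slide is fully back.
- lever_pivot (a point): Lever pivot: 5, 0, 12 mm in the box frame; the lever turns about the box's x axis here. A 12 mm steel shaft carries a black tapered grip, 17 to 29 mm thick, from 80 to 142 mm out from the pivot.
- lever_grip (a point): Point on the lever's axis in the middle of its black grip, 115 mm from the pivot (127 mm above the bench when upright). The hood's raised sash rail, fixed, crosses the whole front over the bench at x = 0.33 to 0.36 m, underside 555 mm up, glass above it: the arm must work through the opening below, and a tool leaning 30 to 50 degrees keeps the wrist under it.
- gate (a joint): Travel of the gate slide (m): 0 at the front (start), 0.034 fully back, along the box's +x, against about 2 N of friction; it stays where it is left. Its Z-shaped gate lets it move only while the lever is at centre, and lets the lever pass to +y only within 3 mm of fully back. Its steel plate is 140 mm wide, top at z = 80 mm.
- gate_tab (a point): Middle of the top edge of the gate slide's upright steel tab, on its front face, 100 mm above the bench. The tab stands at the front edge of the slide, towards the one-bar side: 44 mm wide (box y = -20 to -64 mm), 4 mm thick, 24 mm tall; its front face lies at box x = -54 mm with the slide at the front, -20 mm when back.
- timer: Bystander, to be left alone: lab timer, flat white box 61 x 65 x 18 mm; origin at its underside's centre.
- film: Bystander, to be left alone: upright white roll of film, diameter 54, 52 high; origin at its underside's centre.
- cap: Bystander, to be left alone: green screw cap, diameter 32, 20 high; origin at its underside's centre.
- kit_a: Bystander, to be left alone: small white bottle, diameter 37, 94 high; origin at its underside's centre.
- pip_a: Bystander, to be left alone: pipette lying flat, 266 x 47 x 32 mm; origin at its underside's centre.
- pip_b: Bystander, to be left alone: second pipette lying flat, 266 x 47 x 32 mm; origin at its underside's centre.
- steel_spatula: Bystander, to be left alone: thin steel spatula lying flat, 198 mm long, 7 high; origin at its underside's centre.
- small_rack: Obstacle, fixed: small clear rack, 75 x 119 x 60 mm high, beside the switch; origin at its underside's centre.
- rack: Obstacle, fixed: clear tube rack, 79 x 218 x 76 mm, with four upright tubes reaching 125 mm, left of the switch; origin at its underside's centre.

How it is judged:
By the outcome, as a careful person would: the job done as asked, in the order asked, and still so for the second after the job is handed in, with the robot touching nothing.
It also fails if it takes over 64 s, if anything falls off the work surface, if the arm or the gripper's body presses on something with over 40 N, if the wrist force passes 120 N, or if a joint passes its speed limit or range.

### The arm

A 7-joint arm with a two-finger parallel gripper is mounted at the origin on a cart in front of the work surface, level with it; the furniture and walls round the work are solid. World frame = base frame: x ahead of the robot, y to its left, z up, the work surface at z = 0. Lengths are in m, angles in rad, forces in N, time in s.
With the tool pointing down it reaches from about 0.4 to 0.925 m from the base axis. Payload 4.1 kg.
Tool frame: the origin (TCP) lies midway between the tips of the shut fingers; the grasp point (between the pads) lies 19 mm behind it; z points along the fingers, y is the line along which they close (so a half turn about z gives the same grasp; the last joint's range is limited). The gripper opens to 85 mm and grips with 20 to 120 N. Pads are 22 mm wide; open, the fingers measure 114 mm over their backs; the gripper's body (76 mm by 85 mm) begins 54 mm behind the grasp point. The pads swing forward as they close: fully open they stand 13 mm farther back than shut.
Start: joints at [-1.281, 0.398, 0.045, 1.537, -0.019, 1.207, -0.051], TCP at [0.246, 0.602, 0.231] pointing down, gripper open.
Joint ranges: [-2.82, 2.82], [-0.49, 2.23], [-1.37, 1.46], [0, 2.46], [-1.36, 4.5], [0.23, 2], [-2.94, 2.94]. Speed limits (rad/s): [2.57, 2.57, 3.14, 3.14, 3.14, 3.14, 3.14].

### API

Orientations are given as a rotation vector (axis times angle).
In Python, from station import manip gives the robot as it stands. The module is installed in compiled form; this text tells all that it offers.
- The arm moves only by the tool drive_tool, never from a script. Its argument "targets" is a list of rows, each an object of numbers: "x", "y", "z": the shift along the world's x, y, z in cm; "wx", "wy", "wz": the turn, a rotation vector about the world's x, y, z in degrees. A call has 1 to 5 rows; each row is the pose to reach, as a shift and turn from the pose commanded when the call began; what a row does not reach only later rows make up. A row lasts 1/12 s, in which the tool goes at most 41.7 mm and 7.16 degrees, less where a joint would pass 70% of its speed; a pose out of reach is approached as far as the arm can. A call with a gripper value outside its range is refused whole. "jaw" is the opening in per cent of the stroke, from 0 (shut) to 100 (fully open), set as the call begins (left out, the last holds). The fingers move at their own pace and stop on an object; the grip force is fixed at half the most. Time passes only in rows, so rows that repeat a pose let the fingers close. It gives the time, the measured TCP pose, the force, the opening and the grip force at its end, in the units of the state.
- manip.read_state(): the state, without advancing time (a new reading comes with each control period).
- manip.camera(name): name is "scene" or "top" or "wrist"; returns a dict with "frame" (384x512x3 uint8, red, green, blue), "depth" (384x512 float32, m along the optical axis (not along the pixel's ray), 0 where there is no reading), "mtx" (3x3 intrinsics, pixels), "rvec" (rotation vector, rad) and "tvec" (3), from world to camera coordinates, as OpenCV has them. Camera axes: x right, y down, z forward; pixel columns grow to the right and rows downward; lengths in m; the calibration is good to about 2 mm. A picture is of the moment at which its call begins.
- manip.finish_job(): hands the job in; it is judged then, once.
Trained networks look in a picture, given as the dict that the camera call returned (one of the last four; its "shot" number tells which), for a name from the list of things; names that differ only in an ending like _2 or _b are one class to them, and where a whole thing is asked for, a point or a joint stands for the part that bears it (a point fixed in the world has none). Each returns a list of dicts, best first, with "score" (0 to 1); they miss things now and then, are a little off and sometimes report something else, mostly with a low value. They report only what shows in the picture. A call takes as long as a camera call.
- manip.recognise(query, picture): "bbox" ([centre column, centre row, width, height] in pixels, round what is visible of it).
- manip.silhouettes(query, picture): "pixels" (384x512 bool, what is visible of it) and "bbox" ([centre column, centre row, width, height] in pixels, round what is visible of it).
The state is a dict: "time": time; "q": joint angles; "joint_vel": joint speeds; "tau": joint torques, N m; "ee_pos": TCP position; "tool_rot": TCP orientation; "force": force on the tool from outside, world axes, zero at the start; "wrist_torque": the same for the moment, N m; "width": finger opening in m; "gripper_force": force on a finger pad.
Only numpy, scipy, OpenCV 4.12 (cv2) and the standard library are available. Lean on these libraries where they do the work, as an engineer would, in place of code of your own. Each camera call takes 0.05 s, during which the arm holds its last target. There are 200 camera calls.

## Working session

There is one attempt and no reset: what is moved stays moved. The work goes in short steps, Python scripts to look and compute and a tool call to move; the robot and the scene stay as the last step left them, time stands still between calls to the robot, and variables do not carry over. Pictures are saved under pics/ and viewed, at most 10 in all, crops included, and the job is handed in when it is done.

Besides the shell and the picture viewer there is one more tool, called after "Call:" in YAML: its name, and indented under it one key for each argument. drive_tool: Moves the arm, as the interface text tells. Its arguments: {"type":"object","properties":{"targets":{"type":"array"},"jaw":{"type":"number"}},"required":["targets"]}

```bash
mkdir -p pics; cat > h.py <<'E'
import numpy as np, cv2
from station import manip
def pts(c,mask=None):
    d=c["depth"]; v,u=np.nonzero((d>0)&(mask if mask is not None else True))
    z=d[v,u]; K=c["mtx"]; p=np.stack([(u-K[0,2])*z/K[0,0],(v-K[1,2])*z/K[1,1],z],1)
    R=cv2.Rodrigues(np.array(c["rvec"],float))[0]
    return (p-np.ravel(c["tvec"]))@R, u, v
def proj(c,P):
    return cv2.projectPoints(np.array(P,float).reshape(-1,1,3),np.array(c["rvec"],float),np.array(c["tvec"],float),c["mtx"],None)[0][:,0]
E
python3 - <<'E'
from h import *
s=manip.read_state(); print(s["time"],s["ee_pos"],s["tool_rot"],s["width"])
ims=[]
for n in("scene","top"):
    c=manip.camera(n); ims.append(c["frame"])
    R=cv2.Rodrigues(np.array(c["rvec"],float))[0]; print(n,-R.T@np.ravel(c["tvec"]),R[2])
    for q in("switch_box","lever","gate","gate_tab","lever_grip","rack","small_rack","kit_a"):
        for r in manip.silhouettes(q,c)[:1]:
            p,u,v=pts(c,r["pixels"]); print(q,round(r["score"],2),np.round(r["bbox"]),np.round(np.median(p,0),3),np.round(np.percentile(p,[3,97],axis=0),3).tolist())
    cv2.imwrite(f"pics/{n}1.png",cv2.resize(c["frame"][:,:,::-1],(800,600)))
E
```

```text
0.0 [0.24611761 0.60092729 0.23026493] [-6.06613839e-01 -3.08220196e+00  3.02573003e-03] 0.08558043543961225
scene [-0.25947318  0.30962412  0.61203924] [ 0.73420705 -0.4784882  -0.48165241]
switch_box 0.78 [249. 210.  15.  35.] [ 0.523 -0.201  0.032] [[0.481, -0.216, 0.002], [0.581, -0.171, 0.077]]
lever 0.58 [225. 216.  43.  35.] [ 0.572 -0.169  0.039] [[0.519, -0.228, -0.002], [0.667, -0.067, 0.061]]
rack 0.68 [133. 227.  71.  62.] [0.626 0.136 0.068] [[0.585, 0.04, -0.002], [0.768, 0.204, 0.124]]
small_rack 0.66 [220. 211.  35.  23.] [ 0.595 -0.119  0.031] [[0.521, -0.215, -0.003], [0.679, -0.067, 0.061]]
kit_a 0.86 [ 96. 256.  21.  41.] [0.544 0.25  0.057] [[0.539, 0.236, 0.007], [0.562, 0.262, 0.094]]
top [-0.18142057 -0.29344728  1.53260082] [ 0.42985125  0.09090508 -0.89831184]
switch_box 0.84 [294. 207.  59.  52.] [ 0.48  -0.299  0.078] [[0.41, -0.393, 0.006], [0.572, -0.203, 0.127]]
lever 0.44 [308. 204.  16.   8.] [ 0.495 -0.352  0.131] [[0.487, -0.369, 0.1], [0.506, -0.334, 0.142]]
gate 0.98 [296. 207.  34.  24.] [ 0.488 -0.288  0.083] [[0.446, -0.353, 0.076], [0.531, -0.232, 0.096]]
gate_tab 0.7 [295. 207.  39.  26.] [ 0.486 -0.298  0.082] [[0.445, -0.359, 0.074], [0.531, -0.234, 0.098]]
lever_grip 0.56 [190. 153.  11.  32.] [0.597 0.153 0.029] [[0.585, 0.141, 0.014], [0.653, 0.187, 0.127]]
rack 0.63 [199. 156.  38.  42.] [0.599 0.152 0.04 ] [[0.578, 0.034, 0.002], [0.657, 0.196, 0.132]]
small_rack 0.7 [242. 191.   1.   5.] [ 0.525 -0.073  0.05 ] [[0.521, -0.073, 0.047], [0.527, -0.072, 0.059]]
kit_a 0.44 [169. 169.  13.  17.] [0.551 0.242 0.065] [[0.541, 0.231, 0.013], [0.568, 0.26, 0.098]]
```

View pics/scene1.png

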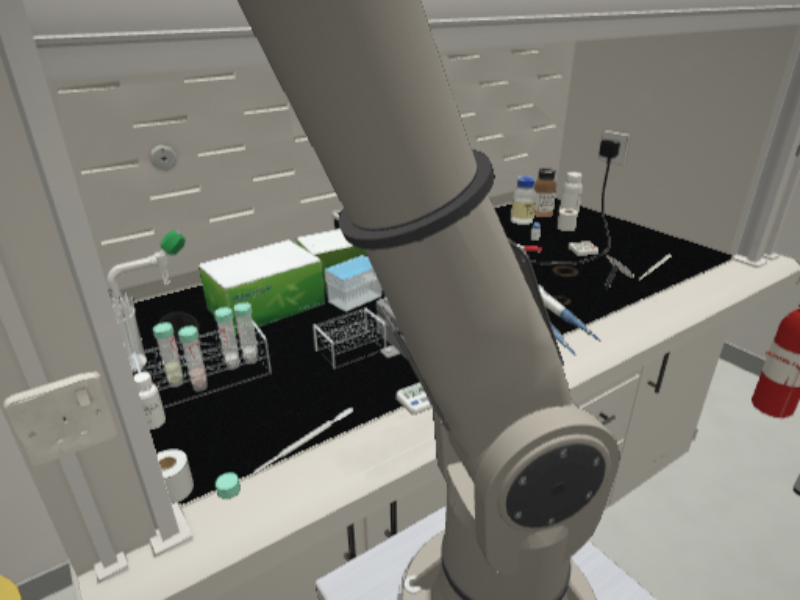

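View pics/top1.png

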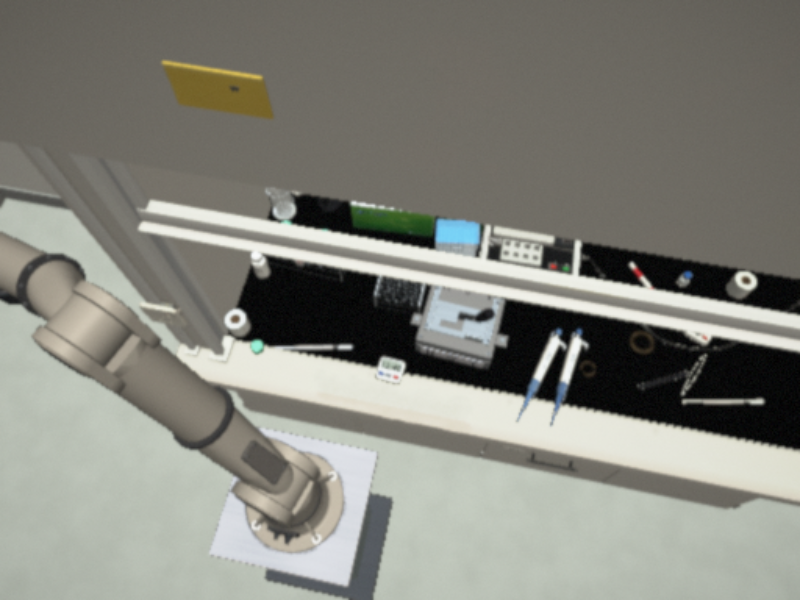

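```bash
python3 - <<'E'
from h import *
c=manip.camera("top")
p,u,v=pts(c)
a=p[(p[:,0]>.37)&(p[:,0]<.62)&(p[:,1]>-.45)&(p[:,1]<-.15)]
for lo,hi in((.06,.079),(.055,.1)):
    t=a[(a[:,2]>lo)&(a[:,2]<hi)]
    print(len(t),cv2.minAreaRect((t[:,:2]*1000).astype(np.float32)), np.median(t[:,2]))
t=a[a[:,2]>.105]; print(np.round(t,3).tolist()[:40])
t=a[(a[:,2]>.088)&(a[:,2]<=.105)]; print(np.round(t,3).tolist()[:60])
# other heights around corridor
b=p[(p[:,0]>.37)&(p[:,0]<.75)&(p[:,1]>-.6)&(p[:,1]<.25)&(p[:,2]>.012)]
H=np.zeros((20,44))
for x,y,z in b:
    i,j=int((x-.37)/.02),int((y+.6)/.02)
    if i<20 and j<44:H[i,j]=max(H[i,j],z)
print("cols y -.6..; rows x .37.. cm")
for i,r in enumerate(H): print("%.2f"%(.37+.02*i)," ".join("%2d"%(k*100) for k in r))
E
```

```text
957 ((499.1909484863281, -272.4144287109375), (237.7650909423828, 170.8447265625), 86.19251251220703) 0.07564971192060015
1917 ((499.340576171875, -270.1663513183594), (242.27122497558594, 170.8447265625), 86.1925048828125) 0.07886119094119869
[[0.51, -0.352, 0.136], [0.511, -0.356, 0.136], [0.508, -0.359, 0.143], [0.512, -0.363, 0.136], [0.51, -0.346, 0.125], [0.506, -0.349, 0.134], [0.5, -0.352, 0.147], [0.502, -0.356, 0.146], [0.506, -0.36, 0.139], [0.506, -0.363, 0.14], [0.507, -0.367, 0.14], [0.511, -0.339, 0.111], [0.504, -0.342, 0.127], [0.504, -0.346, 0.128], [0.502, -0.349, 0.135], [0.5, -0.353, 0.14], [0.502, -0.357, 0.138], [0.502, -0.36, 0.139], [0.502, -0.364, 0.14], [0.504, -0.368, 0.137], [0.507, -0.372, 0.132], [0.507, -0.336, 0.108], [0.502, -0.34, 0.12], [0.501, -0.343, 0.124], [0.496, -0.346, 0.135], [0.497, -0.35, 0.136], [0.494, -0.353, 0.143], [0.496, -0.357, 0.14], [0.497, -0.361, 0.14], [0.501, -0.365, 0.134], [0.503, -0.368, 0.132], [0.506, -0.372, 0.127], [0.502, -0.333, 0.109], [0.499, -0.337, 0.117], [0.498, -0.34, 0.12], [0.493, -0.343, 0.132], [0.497, -0
[... 3555 characters left out ...]
 12 12  0  0  0
0.67  0  0 13 13 13 13 24 24 24 24 24 24 24 13 13  0  0  0  0  0  0  0  0  0  0  0  0  0  0  0  0  0  0  0  0  0  0  0  0  0  0  0  0  0
0.69  0  0 13 13 13 13 14 14 14 14 14 14 16 16 13  7  8  9  8  8  8  0  0  0  0  0  0  0  0  0  0  0  0  0  0  0  0  0  0  0  0  0  0  0
0.71  0  0 13 13 13 13 12 13 14 13 13 12  0 16 13  9  8  9  8  8  9  0  0  0  0  0  0  0  0  0  0  0  0  0  0  0  0  0  0  0  0 11 10  0
0.73  0  5 13 13 13 13  0  0  0  0  0  0  0 13 13  9  9  9  9  9  8  0  0  0  0  0  0  0  0  6 11  9 10  0  0  0  0  0  0  0  8 14 14  0
0.75  0  0  0  0  0  0  0  0  0  0  0  0  0  0  0  0  0  0  0  0  0  0  0  0  0  0  0  0  0  0  0  0  0  0  0  0  0  0  0  0  0  0  0  0
```

```bash
python3 - <<'E'
from h import *
from scipy.optimize import minimize
c=manip.camera("scene"); K=c["mtx"]
p,u,v=pts(c)
for nm,(a,b) in dict(footL=(112,566),footR=(165,536),postMid=(85,330),postMid2=(60,250),plate=(55,430),plateR=(108,440),edge=(400,475),edge0=(90,590),footFarRight=(755,258),railL=(40,40)).items():
    i=np.argmin((u-a*.64)**2+(v-b*.64)**2); print(nm,np.round(p[i],3))
c=manip.camera("top"); p,u,v=pts(c)
for nm,(a,b) in dict(post=(60,150),post2=(120,200),post3=(170,290),foot=(205,350),rail=(300,240),wall=(20,200)).items():
    i=np.argmin((u-a*.64)**2+(v-b*.64)**2); print(nm,np.round(p[i],3))
m=(p[:,0]>.37)&(p[:,0]<.62)&(p[:,1]>-.45)&(p[:,1]<-.15)
t=p[m&(p[:,2]>.068)&(p[:,2]<.086)]
# fit 170x190 rect: points inside, tight
def cost(w):
    x,y,a=w; d=t[:,:2]-[x,y]; l=d@np.array([[np.cos(a),-np.sin(a)],[np.sin(a),np.cos(a)]])
    e=np.maximum(np.abs(l)-[.085,.095],0); return (e**2).sum()
for mul in(1,):
    r=min((minimize(cost,[.487,-.297,a],method="Nelder-Mead") for a in(-.1,-.05,0,.05,.1)),key=lambda r:r.fun); print(r.x,r.fun)
# guides: lines
for lo,hi in((-.24,-.212),(-.385,-.362)):
    g=p[m&(p[:,2]>.086)&(p[:,2]<.096)&(p[:,1]>lo)&(p[:,1]<hi)]
    print(len(g),np.polyfit(g[:,0]-.487,g[:,1],1),g[:,0].min(),g[:,0].max())
g=p[m&(p[:,2]>.086)&(p[:,2]<.104)&(p[:,0]<.46)&(p[:,1]<-.29)&(p[:,1]>-.36)]; print(np.round(g,3).tolist())
E
```

```text
footL [0.302 0.359 0.007]
footR [0.303 0.293 0.014]
postMid [0.318 0.307 0.321]
postMid2 [0.317 0.306 0.41 ]
plate [0.29  0.36  0.236]
plateR [0.316 0.32  0.18 ]
edge [ 0.242 -0.03  -0.017]
edge0 [0.287 0.387 0.001]
footFarRight [ 0.306 -1.174  0.018]
railL [0.31  0.272 0.588]
post [0.3   0.304 0.806]
post2 [0.318 0.278 0.667]
post3 [0.305 0.292 0.364]
foot [0.311 0.324 0.007]
rail [ 0.333 -0.011  0.613]
wall [ 1.104  1.718 -0.851]
[ 0.49773163 -0.29616958 -0.06276482] 5.723337106204118e-06
68 [-0.04218613 -0.22308865] 0.44958277515939854 0.5733592639797405
56 [-0.08395358 -0.37122707] 0.4421398158665324 0.5595507800143945
[[0.453, -0.301, 0.089], [0.457, -0.319, 0.089], [0.45, -0.301, 0.088], [0.45, -0.316, 0.094], [0.448, -0.32, 0.101], [0.448, -0.323, 0.102], [0.45, -0.327, 0.1], [0.458, -0.338, 0.087], [0.459, -0.342, 0.087], [0.448, -0.313, 0.089], [0.446, -0.317, 0.094], [0.445, -0.32, 0.098], [0.449, -0.324, 0.09], [0.444, -0.328, 0.104], [0.447, -0.331, 0.099], [0.447, -0.339, 0.102], [0.448, -0.342, 0.103], [0.455, -0.35, 0.09], [0.457, -0.358, 0.088], [0.444, -0.328, 0.096], [0.446, -0.332, 0.091], [0.445, -0.336, 0.097], [0.446, -0.339, 0.096], [0.446, -0.343, 0.097], [0.447, -0.347, 0.096], [0.448, -0.35, 0.097], [0.446, -0.354, 0.104], [0.444, -0.337, 0.09], [0.445, -0.34, 0.09], [0.446, -0.344, 0.089], [0.444, -0.348, 0.094], [0.446, -0.351, 0.093], [0.444, -0.355, 0.098], [0.444, -0.356, 0.089], [0.437, -0.357, 0.087]]
```

```bash
cat >> h.py <<'E'
from scipy.spatial.transform import Rotation as Ro
def Rf(lean,az=0):
    t=np.radians(lean); z=[np.sin(t),0,-np.cos(t)]; y=[0,1,0]; x=np.cross(y,z)
    return Ro.from_euler('z',az,degrees=True)*Ro.from_matrix(np.array([x,y,z]).T)
def drot(lean,az=0):
    R0=Ro.from_rotvec(manip.read_state()["tool_rot"]); return np.degrees((Rf(lean,az)*R0.inv()).as_rotvec())
E
python3 - <<'E'
from h import *
for l,a in((40,67.7),(40,45),(40,20),(40,0),(45,0)): print(l,a,drot(l,a).round(1))
E
```

```text
40 67.7 [ 17.1 -40.8  86. ]
40 45 [  8.3 -41.5  64.4]
40 20 [ -0.8 -40.9  40.5]
40 0 [ -7.8 -39.5  21.3]
45 0 [ -8.8 -44.4  21.1]
```

Call:
drive_tool:
  targets:
    - {"x": -1, "y": -3, "z": 1, "wx": -1.1, "wy": -5.6, "wz": 3}
    - {"x": -2, "y": -6, "z": 2, "wx": -2.2, "wy": -11.2, "wz": 6}
    - {"x": -3, "y": -9, "z": 3, "wx": -3.3, "wy": -16.8, "wz": 9}
    - {"x": -4, "y": -12, "z": 4, "wx": -4.4, "wy": -22.4, "wz": 12}
    - {"x": -4, "y": -15, "z": 4, "wx": -5.5, "wy": -28, "wz": 15}
  jaw: 0

```text
time: 1.47
ee_pos: [0.2043, 0.4528, 0.274]
tool_rot: [0.154, 2.637, 0.01]
force: [-1.8, -0.4, 0.3]
width: 0.0256
gripper_force: 0.0
```

```bash
python3 - <<'E'
from h import *
s=manip.read_state(); print(s["time"],s["ee_pos"],Ro.from_rotvec(s["tool_rot"]).as_matrix()[:,2],np.round(s["q"],2),s["width"],s["force"],drot(40,0))
E
```

```text
1.4667 [0.20431647 0.4528397  0.27396654] [ 0.47924974 -0.02051903 -0.87743869] [-1.58  0.06  0.01  1.96  0.54  1.2  -0.34] 0.025575724923902164 [-1.83981065 -0.36215085  0.28598288] [ -2.6269494  -11.27949758   5.93432875]
```

Call:
drive_tool:
  targets:
    - {"y": -4, "z": 0, "wx": -0.5, "wy": -2.3, "wz": 1.2}
    - {"x": 0, "y": -8, "z": 0, "wx": -1, "wy": -4.6, "wz": 2.4}
    - {"x": 0, "y": -12, "z": 0, "wx": -1.6, "wy": -6.8, "wz": 3.6}
    - {"x": 0.5, "y": -16, "wx": -2.1, "wy": -9, "wz": 4.8}
    - {"x": 1, "y": -20, "wx": -2.6, "wy": -11.3, "wz": 5.9}

```text
invalid input
```

```bash
python3 - <<'E'
from h import *
s=manip.read_state(); print(s["time"],s["ee_pos"],Ro.from_rotvec(s["tool_rot"]).as_matrix()[:,2],np.round(s["q"],2),s["width"],s["force"],drot(40,0))
E
```

```text
1.4667 [0.20431647 0.4528397  0.27396654] [ 0.47924974 -0.02051903 -0.87743869] [-1.58  0.06  0.01  1.96  0.54  1.2  -0.34] 0.025575724923902164 [-1.83981065 -0.36215085  0.28598288] [ -2.6269494  -11.27949758   5.93432875]
```

Call:
drive_tool:
  targets:
    - {"x": 0, "y": -4, "z": 0, "wx": -0.5, "wy": -2.3, "wz": 1.2}
    - {"x": 0, "y": -8, "z": 0, "wx": -1, "wy": -4.6, "wz": 2.4}
    - {"x": 0, "y": -12, "z": 0, "wx": -1.6, "wy": -6.8, "wz": 3.6}
    - {"x": 0.5, "y": -16, "z": 0, "wx": -2.1, "wy": -9, "wz": 4.8}
    - {"x": 1, "y": -20, "z": 0, "wx": -2.6, "wy": -11.3, "wz": 5.9}

```text
time: 1.88
ee_pos: [0.2165, 0.2499, 0.2713]
tool_rot: [0.006, 2.444, -0.008]
force: [-0.3, 0.9, 0.2]
width: -0.0001
gripper_force: 0.0
```

```bash
python3 - <<'E'
from h import *
s=manip.read_state(); print(s["time"],s["ee_pos"],Ro.from_rotvec(s["tool_rot"]).as_matrix()[:,2],np.round(s["q"],2),s["width"],s["force"],drot(40,0))
E
```

```text
1.8833 [0.21645051 0.24993665 0.27130275] [ 0.64199271 -0.00733123 -0.76667569] [-1.63 -0.34 -0.09  2.39  0.69  1.29 -0.41] -0.00011640660058844403 [-0.27833615  0.90074382  0.16205724] [ 0.2294441  -0.05761061  0.38015804]
```

Call:
drive_tool:
  targets:
    - {"x": 2.5, "y": -3.3, "z": 0, "wx": 0, "wy": 0, "wz": 0}
    - {"x": 5, "y": -6.6, "z": 0, "wx": 0, "wy": 0, "wz": 0}
    - {"x": 8, "y": -9.4, "z": 0, "wx": 0, "wy": 0, "wz": 0}
    - {"x": 11, "y": -12, "z": 0, "wx": 0, "wy": 0, "wz": 0}
    - {"x": 14, "y": -14.9, "z": 0, "wx": 0, "wy": 0, "wz": 0}

```text
time: 2.3
ee_pos: [0.3076, 0.166, 0.2737]
tool_rot: [0.01, 2.456, -0.011]
force: [-0.0, -0.1, -1.7]
width: 0.0
gripper_force: 0.0
```

```bash
python3 - <<'E'
from h import *
s=manip.read_state(); print(s["time"],s["ee_pos"],Ro.from_rotvec(s["tool_rot"]).as_matrix()[:,2],np.round(s["q"],2),s["width"],s["force"],drot(40,0))
E
```

```text
2.3 [0.30761835 0.1659584  0.27371162] [ 0.63334373 -0.01080339 -0.7737952 ] [-0.99 -0.49 -0.19  2.46  0.66  1.    0.07] 4.0867260651103356e-05 [-0.03186218 -0.05284886 -1.7302179 ] [ 0.32748314 -0.69874345  0.57492282]
```

Call:
drive_tool:
  targets:
    - {"x": 2, "y": -1, "z": 0, "wx": 0, "wy": 0, "wz": 0}
    - {"x": 4, "y": -3, "z": 0, "wx": 0, "wy": 0, "wz": 0}
    - {"x": 6, "y": -6, "z": 0, "wx": 0, "wy": 0, "wz": 0}
    - {"x": 6, "y": -10, "z": 0, "wx": 0, "wy": 0, "wz": 0}
    - {"x": 6, "y": -14, "z": 0, "wx": 0, "wy": 0, "wz": 0}

```text
time: 2.72
ee_pos: [0.3819, 0.0807, 0.2697]
tool_rot: [0.013, 2.473, -0.023]
force: [-0.4, 1.3, -0.6]
width: -0.0002
gripper_force: 0.0
```

```bash
python3 - <<'E'
from h import *
s=manip.read_state(); print(s["time"],s["ee_pos"],Ro.from_rotvec(s["tool_rot"]).as_matrix()[:,2],np.round(s["q"],2),s["width"],s["force"],drot(40,0))
E
```

```text
2.7167 [0.38190854 0.08070412 0.26974375] [ 0.62003162 -0.01995789 -0.78432294] [-0.37 -0.49 -0.2   2.46  0.45  0.65  0.69] -0.00023097107538385552 [-0.42676869  1.2907477  -0.55407635] [ 0.76606005 -1.67057191  0.87034708]
```

Call:
drive_tool:
  targets:
    - {"x": 1, "y": -4, "z": 0, "wx": 0, "wy": 0, "wz": 0}
    - {"x": 2, "y": -8, "z": 0, "wx": 0, "wy": 0, "wz": 0}
    - {"x": 2, "y": -12, "z": 0, "wx": 0, "wy": 0, "wz": 0}
    - {"x": 2, "y": -16, "z": 0, "wx": 0, "wy": 0, "wz": 0}
    - {"x": 2, "y": -20, "z": 0, "wx": 0, "wy": 0, "wz": 0}

```text
time: 3.13
ee_pos: [0.4004, -0.0362, 0.2679]
tool_rot: [0.012, 2.479, -0.023]
force: [0.4, 0.2, -0.2]
width: 0.0002
gripper_force: 0.0
```

```bash
python3 - <<'E'
from h import *
s=manip.read_state(); print(s["time"],s["ee_pos"],Ro.from_rotvec(s["tool_rot"]).as_matrix()[:,2],np.round(s["q"],2),s["width"],s["force"],drot(40,0))
E
```

```text
3.1333 [ 0.40040304 -0.03616697  0.26791625] [ 0.61476826 -0.01944384 -0.78846809] [ 0.13 -0.49 -0.12  2.46 -0.08  0.51  1.61] 0.00018635812029952042 [ 0.38667776  0.20534528 -0.19939892] [ 0.75339441 -2.0546611   0.84022402]
```

Call:
drive_tool:
  targets:
    - {"x": 0, "y": -4, "z": 0, "wx": 0, "wy": 0, "wz": 0}
    - {"x": 0, "y": -8, "z": 0, "wx": 0, "wy": 0, "wz": 0}
    - {"x": 0, "y": -12, "z": 0, "wx": 0, "wy": 0, "wz": 0}
    - {"x": 0, "y": -16, "z": 0, "wx": 0, "wy": 0, "wz": 0}
    - {"x": 0, "y": -20, "z": 0, "wx": 0, "wy": -1, "wz": 0}

```text
time: 3.55
ee_pos: [0.4, -0.2377, 0.2677]
tool_rot: [0.013, 2.462, -0.024]
force: [1.7, 0.4, 0.7]
width: -0.0001
gripper_force: 0.0
```

```bash
python3 - <<'E'
from h import *
s=manip.read_state(); print(s["time"],s["ee_pos"],Ro.from_rotvec(s["tool_rot"]).as_matrix()[:,2],np.round(s["q"],2),s["width"],s["force"],drot(40,0))
E
```

```text
3.55 [ 0.40003939 -0.23765466  0.26773384] [ 0.62786129 -0.02033334 -0.77805961] [-0.15 -0.4   0.69  2.33 -0.17  0.53  2.26] -6.90518875021208e-05 [1.71168294 0.36180118 0.69217849] [ 0.77593984 -1.09591515  0.89068179]
```

```bash
python3 - <<'E'
from h import *
c=manip.camera("wrist"); im=cv2.resize(c["frame"][:,:,::-1],(800,600)).copy()
bx=np.array([.498,-.297]);yaw=-.063
def W(P): 
    P=np.array(P,float)/1000; x=bx[0]+P[:,0]*np.cos(yaw)-P[:,1]*np.sin(yaw); y=bx[1]+P[:,0]*np.sin(yaw)+P[:,1]*np.cos(yaw); return np.stack([x,y,P[:,2]],1)
for q in W([[-85,-95,75],[-85,95,75],[85,95,75],[85,-95,75],[-54,-20,100],[-54,-64,100],[5,-55,113],[5,-68,137]]):
    a=proj(c,[q])[0]*800/512; cv2.circle(im,tuple(int(k) for k in a),4,(0,0,255),1)
cv2.imwrite("pics/w1.png",im)
p,u,v=pts(c)
for q in("gate_tab","lever_grip","switch_box"):
    for r in manip.silhouettes(q,c)[:1]:
        pp,_,_=pts(c,r["pixels"]); print(q,r["score"],np.round(np.median(pp,0),3),np.round(np.percentile(pp,[3,97],axis=0),3).tolist())
m=(p[:,0]>.38)&(p[:,0]<.62)&(p[:,1]>-.42)&(p[:,1]<-.18)
t=p[m&(p[:,2]>.09)&(p[:,2]<.102)&(p[:,0]<.47)]
print(len(t),np.percentile(t,[1,50,99],axis=0).round(4))
t=p[m&(p[:,2]>.105)&(p[:,2]<.16)]; print(len(t),np.percentile(t,[1,50,99],axis=0).round(4))
for lo,hi in((-.24,-.205),(-.39,-.355)):
    g=p[m&(p[:,2]>.0815)&(p[:,2]<.087)&(p[:,1]>lo)&(p[:,1]<hi)]
    print(len(g),np.polyfit(g[:,0]-.498,g[:,1],1) if len(g)>9 else "",)
t=p[m&(p[:,2]>.071)&(p[:,2]<.078)]; print(len(t),np.percentile(t,[.5,99.5],axis=0).round(4))
E
```

```text
gate_tab 0.87 [ 0.476 -0.292  0.079] [[0.442, -0.358, 0.076], [0.526, -0.231, 0.097]]
lever_grip 0.83 [ 0.49  -0.346  0.118] [[0.485, -0.366, 0.081], [0.503, -0.329, 0.138]]
switch_box 0.89 [ 0.444 -0.294  0.074] [[0.407, -0.377, 0.013], [0.565, -0.203, 0.113]]
319 [[ 0.4411 -0.355   0.0901]
 [ 0.4431 -0.3343  0.0966]
 [ 0.4466 -0.3129  0.1   ]]
1854 [[ 0.4844 -0.4185  0.1055]
 [ 0.6115 -0.3539  0.1217]
 [ 0.6194 -0.3164  0.1387]]
849 [-0.06937947 -0.22163202]
672 [-0.03681557 -0.36916008]
9144 [[ 0.4092 -0.402   0.0713]
 [ 0.6173 -0.1997  0.0779]]
```

View pics/w1.png

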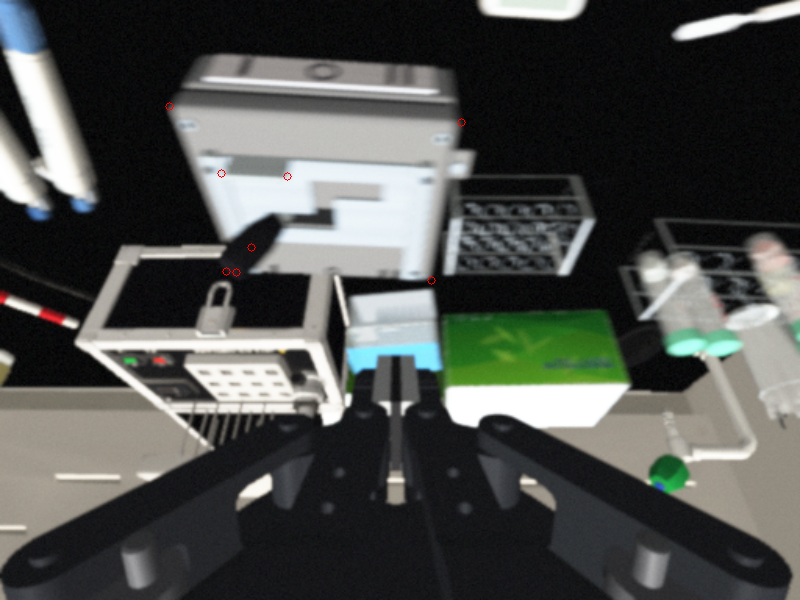

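Call:
drive_tool:
  targets:
    - {"x": 1.5, "y": -3.6, "z": 0, "wx": 0.4, "wy": -0.5, "wz": 0.4}
    - {"x": 3, "y": -7.2, "z": 0, "wx": 0.8, "wy": -1.1, "wz": 0.9}
    - {"x": 4.5, "y": -10.8, "z": 0, "wx": 0.8, "wy": -1.1, "wz": 0.9}
    - {"x": 6, "y": -14.4, "z": 0, "wx": 0.8, "wy": -1.1, "wz": 0.9}
    - {"x": 7, "y": -18, "z": 0, "wx": 0.8, "wy": -1.1, "wz": 0.9}

```text
time: 4.17
ee_pos: [0.4541, -0.3674, 0.2724]
tool_rot: [-0.007, 2.446, -0.001]
force: [-0.1, 0.8, 1.3]
width: 0.0
gripper_force: 0.0
```

Call:
drive_tool:
  targets:
    - {"x": 1, "y": 0, "z": -3, "wx": 0, "wy": 0, "wz": 0}
    - {"x": 2, "y": 0, "z": -6, "wx": 0, "wy": 0, "wz": 0}
    - {"x": 3, "y": 0, "z": -9, "wx": 0, "wy": 0, "wz": 0}
    - {"x": 4, "y": 0, "z": -12, "wx": 0, "wy": 0, "wz": 0}
    - {"x": 4, "y": 0, "z": -12, "wx": 0, "wy": 0, "wz": 0}

```text
time: 4.58
ee_pos: [0.4599, -0.3218, 0.2059]
tool_rot: [-0.004, 2.447, -0.019]
force: [0.0, -1.0, -0.3]
width: -0.0003
gripper_force: 0.0
```

```bash
python3 - <<'E'
from h import *
s=manip.read_state(); print(s["time"],s["ee_pos"],Ro.from_rotvec(s["tool_rot"]).as_matrix()[:,2],np.round(s["q"],2),s["width"],s["force"],drot(40,0))
E
```

```text
4.5833 [ 0.45988256 -0.32183219  0.20585877] [ 0.63996256 -0.01235213 -0.7683068 ] [-0.9  -0.49  1.45  2.23  0.22  0.39  2.08] -0.0003260465550110122 [ 0.004318   -0.99514304 -0.29451577] [ 0.83020825 -0.21009346  0.11038153]
```

Call:
drive_tool:
  targets:
    - {"x": 0.5, "y": -1, "z": 1, "wx": 0, "wy": 0, "wz": -6}
    - {"x": 1, "y": -2, "z": 2, "wx": 0, "wy": 0, "wz": -12}
    - {"x": 1.5, "y": -3, "z": 2, "wx": 0, "wy": 0, "wz": -18}
    - {"x": 2, "y": -4, "z": 2, "wx": 0, "wy": 0, "wz": -24}
    - {"x": 2, "y": -6, "z": 2, "wx": 0, "wy": 0, "wz": -30}

```text
time: 5.0
ee_pos: [0.4775, -0.3657, 0.2277]
tool_rot: [0.525, 2.41, -0.212]
force: [-0.9, 0.3, 0.7]
width: 0.0001
gripper_force: 0.0
```

```bash
cat > st.py <<'E'
from h import *
s=manip.read_state(); M=Ro.from_rotvec(s["tool_rot"]).as_matrix(); print(round(s["time"],2),np.round(s["ee_pos"],4),"q",np.round(s["q"],2),"F",np.round(s["force"],1),"d40,0",drot(40,0).round(1)); print("z",M[:,2].round(2),"y",M[:,1].round(2))
E
python3 st.py
```

```text
5.0 [ 0.4775 -0.3657  0.2277] q [-0.89 -0.21  1.45  2.22  0.37  0.28  1.44] F [-0.9  0.3  0.7] d40,0 [ 0.9 -0.8 25. ]
z [ 0.57 -0.28 -0.77] y [ 0.42  0.91 -0.02]
```

Call:
drive_tool:
  targets:
    - {"x": 0.5, "y": -2, "z": 0, "wx": 0, "wy": 0, "wz": 0}
    - {"x": 1, "y": -3, "z": 0, "wx": 0, "wy": 0, "wz": 0}
    - {"x": 2, "y": -4, "z": 0, "wx": 0, "wy": 0, "wz": 0}
    - {"x": 3, "y": -5, "z": -1, "wx": 0, "wy": 0, "wz": 0}
    - {"x": 3, "y": -6, "z": -2, "wx": 0, "wy": 0, "wz": 0}

```text
time: 5.42
ee_pos: [0.4878, -0.4046, 0.2355]
tool_rot: [0.524, 2.399, -0.221]
force: [1.0, -0.2, 0.7]
width: 0.0001
gripper_force: 0.0
```

```bash
python3 st.py
```

```text
5.42 [ 0.4878 -0.4046  0.2355] q [-1.02 -0.49  1.45  2.15  0.99  0.48  0.97] F [ 1.  -0.2  0.7] d40,0 [ 1.2 -0.3 25.1]
z [ 0.58 -0.29 -0.77] y [ 0.42  0.91 -0.02]
```

```bash
cat > kin.py <<'E'
from h import *
from scipy.optimize import least_squares
import itertools
S=[([-1.281,.398,.045,1.537,-.019,1.207,-.051],[.246,.601,.230],[-.6066,-3.0822,.003]),
([-1.58,.06,.01,1.96,.54,1.2,-.34],[.2043,.4528,.274],[.154,2.637,.01]),
([-1.63,-.34,-.09,2.39,.69,1.29,-.41],[.2165,.2499,.2713],[.006,2.444,-.008]),
([-.99,-.49,-.19,2.46,.66,1.,.07],[.3076,.166,.2737],[.01,2.456,-.011]),
([-.37,-.49,-.2,2.46,.45,.65,.69],[.3819,.0807,.2697],[.013,2.473,-.023]),
([.13,-.49,-.12,2.46,-.08,.51,1.61],[.4004,-.0362,.2679],[.012,2.479,-.023]),
([-.15,-.4,.69,2.33,-.17,.53,2.26],[.4,-.2377,.2677],[.013,2.462,-.024]),
([-.9,-.49,1.45,2.23,.22,.39,2.08],[.4599,-.3218,.2059],[-.004,2.447,-.019]),
([-.89,-.21,1.45,2.22,.37,.28,1.44],[.4775,-.3657,.2277],[.525,2.41,-.212]),
([-1.02,-.49,1.45,2.15,.99,.48,.97],[.4878,-.4046,.2355],[.524,2.399,-.221])]
def fk(q,w,s):
    # w: offs7, d1,d3,d5,d7, xoff4
    R=Ro.identity(); p=np.zeros(3)
    ax='zyzyzyz'; tr=[(0,0,w[7]),(0,0,0),(w[11],0,w[8]),(w[12],0,0),(w[13],0,w[9]),(w[14],0,0),(0,0,w[10])]
    for i in range(7):
        R=R*Ro.from_euler(ax[i],s[i]*q[i]+w[i]); p=p+R.apply(tr[i])
    return p,R
def res(w,s):
    o=[]
    for q,p,r in S:
        a,R=fk(q,w,s); o+=list((a-p)/.005)+list((R.inv()*Ro.from_rotvec(r)).as_rotvec()/.01)
    return np.array(o)
if __name__=="__main__":
    best=None
    for s in itertools.product([1,-1],repeat=7):
      if s[1]<0: continue  # symmetry
      for a1,a7 in itertools.product([0,np.pi],[0,np.pi/2,np.pi,-np.pi/2]):
        if s[0]>0 : continue
        w0=np.array([a1]+[0]*5+[a7]+[.3,.4,.4,.25,0,0,0,0])
        r=least_squares(res,w0,args=(s,),loss="soft_l1",max_nfev=12)
        if best is None or r.cost<best[0]: best=(r.cost,s,r.x); print(r.cost,s)
    r=least_squares(res,best[2],args=(best[1],)); print(r.cost,best[1],r.x.round(4))
    np.save("w.npy",np.r_[r.x,best[1]])
    print(np.abs(res(r.x,best[1])).reshape(-1,6).round(1))
E
time timeout 400 python3 kin.py
```

```text
2424.3815454494547 (-1, 1, 1, 1, 1, 1, 1)
2414.403738593878 (-1, 1, 1, 1, -1, 1, -1)
2008.1863143981273 (-1, 1, 1, -1, 1, -1, 1)
1127.415742127647 (-1, 1, -1, 1, 1, 1, -1)
1110.0039819763042 (-1, 1, -1, 1, 1, 1, -1)
1060.4602867591932 (-1, 1, -1, 1, 1, 1, -1)
30.84455744814101 (-1, 1, -1, 1, -1, 1, -1)
51.68388852008291 (-1, 1, -1, 1, -1, 1, -1) [-0.0139 -0.0234 -0.0369  0.0371 -0.0206 -0.0292  1.5394  0.256   0.5259
  0.4657  0.3539  0.0055 -0.0348  0.0254 -0.0132]
[[0.5 0.9 0.5 1.9 3.1 1. ]
 [0.6 0.5 0.3 0.3 1.4 0.3]
 [1.  1.2 0.7 0.5 0.3 1.2]
 [1.5 0.2 0.8 1.8 0.1 0.9]
 [0.3 2.7 0.1 1.3 0.6 0.1]
 [1.7 3.6 0.5 2.9 1.2 1. ]
 [2.3 2.9 1.8 2.2 1.  0.2]
 [0.1 0.6 0.2 0.6 0.7 0.1]
 [1.2 0.4 0.3 0.7 1.1 1.1]
 [1.1 1.6 0.4 0.9 1.2 1.5]]
real	0m36.534s
user	0m37.027s
sys	0m0.045s
```

```bash
cat > plan.py <<'E'
from kin import *
w=np.load("w.npy"); s=w[15:]; w=w[:15]
lo=np.array([-2.82,-.49,-1.37,0,-1.36,.23,-2.94]); hi=np.array([2.82,2.23,1.46,2.46,4.5,2,2.94])
def ik(p,R,q0,q3=None):
    def f(q):
        a,r=fk(q,w,s); o=list((a-p)/.005)+list((r.inv()*R).as_rotvec()/.01)
        if q3 is not None:o.append((q[2]-q3)*50)
        return o
    r=least_squares(f,np.clip(q0,lo+1e-3,hi-1e-3),bounds=(lo,hi),max_nfev=60); return r.x,r.cost
E
python3 - <<'E'
from plan import *
for P in([.515,-.42,.107],[.44,-.335,.092],[.515,-.26,.12]):
  for az in(0,-25,-45):
    for roll in(0,180):
      for q3 in(-.8,-.3,0,.4,.8,1.4):
        R=Rf(40,az)*Ro.from_euler('z',roll,degrees=True)
        q,c=min((ik(np.array(P),R,g,q3) for g in([.6,0,q3,1.8,.3,.6,1.5],[.6,0,q3,1.8,0,.6,-1.5])),key=lambda t:t[1])
        if c<2: print(P,az,roll,q.round(2))
E
```

```text
[0.515, -0.42, 0.107] 0 0 [ 1.2   0.43 -0.3   2.08 -1.19  0.54 -2.74]
[0.515, -0.42, 0.107] 0 0 [ 0.95  0.41 -0.    2.08 -1.29  0.65 -2.67]
[0.515, -0.42, 0.107] 0 0 [ 0.63  0.43  0.4   2.08 -1.36  0.79 -2.65]
[0.515, -0.42, 0.107] 0 180 [ 1.58  0.54 -0.8   2.07 -0.79  0.34  0.07]
[0.515, -0.42, 0.107] 0 180 [ 1.2   0.43 -0.3   2.08 -1.19  0.54  0.4 ]
[0.515, -0.42, 0.107] 0 180 [ 0.95  0.41 -0.    2.08 -1.29  0.65  0.47]
[0.515, -0.42, 0.107] 0 180 [ 0.63  0.43  0.4   2.08 -1.36  0.79  0.49]
[0.515, -0.42, 0.107] -25 0 [ 1.05  0.35 -0.3   2.24  4.17  0.23 -2.29]
[0.515, -0.42, 0.107] -25 180 [ 1.05  0.35 -0.3   2.24  4.17  0.23  0.85]
[0.515, -0.42, 0.107] -25 180 [ 0.79  0.33 -0.    2.24  4.34  0.31  0.65]
[0.515, -0.42, 0.107] -45 0 [ 1.24  0.4  -0.8   2.26  1.95  0.42 -0.48]
[0.515, -0.42, 0.107] -45 0 [ 0.82  0.33 -0.3   2.26  2.22  0.27 -0.81]
[0.515, -0.42, 0.107] -45 0 [ 0.57  0.33 -0.    2.28  2.57  0.23 -1.2 ]
[0.515, -0.42, 0.107] -45 180 [ 1.24  0.4  -0.8   2.26  1.95  0.42  2.66]
[0.515, -0.42, 0.107] -45 180 [ 0.82  0.33 -0.3   2.26  2.22  0.27  2.33]
[0.515, -0.42, 0.1
[... 708 characters left out ...]
6, 0.12] -25 180 [0.45 0.17 0.   2.46 3.35 0.23 1.36]
[0.515, -0.26, 0.12] -45 0 [ 0.92  0.23 -0.8   2.39  1.71  0.53 -0.6 ]
[0.515, -0.26, 0.12] -45 0 [ 0.47  0.19 -0.3   2.39  1.74  0.42 -0.66]
[0.515, -0.26, 0.12] -45 0 [ 0.19  0.19 -0.    2.39  1.77  0.37 -0.7 ]
[0.515, -0.26, 0.12] -45 0 [-0.18  0.21  0.4   2.4   1.83  0.3  -0.78]
[0.515, -0.26, 0.12] -45 0 [-0.53  0.26  0.79  2.41  2.04  0.23 -1.02]
[0.515, -0.26, 0.12] -45 180 [ 0.92  0.23 -0.8   2.39  1.71  0.53  2.54]
[0.515, -0.26, 0.12] -45 180 [ 0.47  0.19 -0.3   2.39  1.74  0.42  2.48]
[0.515, -0.26, 0.12] -45 180 [ 0.19  0.19 -0.    2.39  1.77  0.37  2.44]
[0.515, -0.26, 0.12] -45 180 [-0.18  0.21  0.4   2.4   1.83  0.3   2.36]
```

```bash
cat >> plan.py <<'E'
def clear(q):
    # min vertical clearance of forearm axis under rail (x .33-.36), and elbow pos
    R=Ro.identity(); sh=np.array([0,0,w[7]])
    for i,a in enumerate('zy'): R=R*Ro.from_euler(a,s[i]*q[i]+w[i])
    R=R*Ro.from_euler('z',s[2]*q[2]+w[2]); el=sh+R.apply([0,0,w[8]])
    p,T=fk(q,w,s); wr=p-T.apply([0,0,w[10]])
    t=np.linspace(0,1,60)[:,None]; L=np.vstack([el+(wr-el)*t, wr+(p-wr)*t]); m=(L[:,0]>.31)&(L[:,0]<.38)
    return .555-(L[m,2].max() if m.any() else -1), el
E
python3 - <<'E'
from plan import *
for lean in(20,30,50,60):
 for az in(0,-20,-40):
  for P in([.515,-.42,.107],[.44,-.335,.092],[.515,-.26,.12]):
   out=[]
   for q3 in(-.4,0,.4,1.0):
    best=None
    for roll in (0,90,180,-90):
      R=Rf(lean,az)*Ro.from_euler('z',roll,degrees=True)
      for g in([.6,.2,q3,2.1,0,.6,0],[.6,.2,q3,2.1,3,.6,0],[.6,.2,q3,2.1,1.5,.6,0]):
        q,c=ik(np.array(P),R,g,q3)
        if c<2:
          m=np.minimum(q-lo,hi-q)[[1,2,3,4,5]].min()
          if best is None or m>best[0]: best=(m,roll,q)
    if best: out.append((round(best[0],2),best[1],best[2].round(2).tolist(),round(clear(best[2])[0],2)))
   print(lean,az,P,max(out) if out else None)
E
```

```text
20 0 [0.515, -0.42, 0.107] (np.float64(0.53), 180, [0.47, 0.45, 0.4, 1.87, -0.71, 0.76, -0.24], np.float64(-0.01))
20 0 [0.44, -0.335, 0.092] (np.float64(0.32), 90, [0.78, 0.27, -0.0, 2.14, -0.55, 0.57, 1.23], np.float64(0.12))
20 0 [0.515, -0.26, 0.12] (np.float64(0.37), 0, [0.2, 0.26, 0.4, 2.09, -0.59, 0.61, 2.61], np.float64(0.01))
20 -20 [0.515, -0.42, 0.107] (np.float64(0.38), 0, [0.4, 0.41, 0.4, 1.93, -0.61, 0.61, 2.45], np.float64(-0.01))
20 -20 [0.44, -0.335, 0.092] (np.float64(0.26), 180, [-0.15, 0.37, 1.0, 2.2, -0.93, 0.62, -0.38], np.float64(0.1))
20 -20 [0.515, -0.26, 0.12] (np.float64(0.33), 90, [-0.38, 0.35, 1.0, 2.13, -0.74, 0.6, 0.79], np.float64(-0.01))
20 -40 [0.515, -0.42, 0.107] (np.float64(0.46), 0, [-0.11, 0.56, 1.0, 1.95, -0.89, 0.69, 2.28], np.float64(-0.08))
20 -40 [0.44, -0.335, 0.092] (np.float64(0.25), 180, [-0.25, 0.36, 1.0, 2.21, -0.75, 0.49, -0.96], np.float64(0.06))
20 -40 [0.515, -0.26, 0.12] (np.float64(0.3), -90, [-0.47, 0.37, 1.01, 2.12, -0.54, 0.53, -2.94], np.float64(-0.02))
30 0 [0.515, -0.42, 0.107] (np.float64(0.38), 180, [0.87, 0.4, -0.0, 1.9
[... 1325 characters left out ...]
.42, 0.107] (np.float64(0.07), -90, [-0.19, 0.55, 1.0, 2.39, 3.75, 0.65, -0.86], np.float64(0.22))
50 -40 [0.44, -0.335, 0.092] None
50 -40 [0.515, -0.26, 0.12] None
60 0 [0.515, -0.42, 0.107] (np.float64(0.12), 180, [0.31, 0.78, 1.0, 2.24, 4.38, 1.55, 0.93], np.float64(-0.08))
60 0 [0.44, -0.335, 0.092] (np.float64(0.0), 0, [1.2, 0.47, -0.0, 2.46, 4.49, 1.04, -1.84], np.float64(0.39))
60 0 [0.515, -0.26, 0.12] None
60 -20 [0.515, -0.42, 0.107] (np.float64(0.04), 180, [0.58, 0.48, 0.4, 2.42, 3.94, 1.0, 1.17], np.float64(0.33))
60 -20 [0.44, -0.335, 0.092] None
60 -20 [0.515, -0.26, 0.12] None
60 -40 [0.515, -0.42, 0.107] None
60 -40 [0.44, -0.335, 0.092] None
60 -40 [0.515, -0.26, 0.12] None
```

```bash
cat >> plan.py <<'E'
from scipy.optimize import lsq_linear
vmax=.7*np.array([2.57,2.57,3.14,3.14,3.14,3.14,3.14])/12
def jac(q):
    p,R=fk(q,w,s); J=np.zeros((6,7))
    for i in range(7):
        d=q.copy(); d[i]+=1e-5; a,r=fk(d,w,s); J[:3,i]=(a-p)/1e-5; J[3:,i]=(r*R.inv()).as_rotvec()/1e-5
    return J
def step(q,p,R,lam=.03):
    for k in range(4):
        a,r=fk(q,w,s); dp=p-a; dr=(R*r.inv()).as_rotvec()
        dp*=min(1,.0104/max(1e-9,np.linalg.norm(dp))); dr*=min(1,np.radians(1.79)/max(1e-9,np.linalg.norm(dr)))
        A=np.vstack([jac(q)*np.array([[1]]*3+[[.3]]*3),lam*np.eye(7)]); b=np.r_[dp,dr*.3,np.zeros(7)]
        l=np.maximum(-vmax/4,lo-q)-1e-9; h=np.minimum(vmax/4,hi-q)+1e-9
        q=q+lsq_linear(A,b,(l,h)).x
    return q
E
python3 - <<'E'
from plan import *
q0=np.array(manip.read_state()["q"])
print(fk(q0,w,s)[0],clear(q0))
# check emulator on previous leg
q=np.array([-.15,-.4,.69,2.33,-.17,.53,2.26]);p0,R0=fk(q,w,s)
for i in range(6): q=step(q,p0+np.array([.07,-.18,0])*min(1,(i+1)/5),R0)
print("emul",q.round(2))
for roll in(0,45,90,135):
  for az in (0,-15):
   for P in([.49,-.41,.24],[.47,-.38,.30]):
    q=q0.copy(); R=Rf(30,az)*Ro.from_euler('z',roll,degrees=True)
    for i in range(25): q=step(q,np.array(P),R)
    a,r=fk(q,w,s); e1=np.linalg.norm(a-P),np.degrees((R*r.inv()).magnitude()); q1=q.copy()
    for i in range(15): q=step(q,np.array([.515,-.42,.107]),R)
    a,r=fk(q,w,s)
    print(roll,az,P,q1.round(2),np.round(e1,3),q.round(2),a.round(3),np.degrees((R*r.inv()).magnitude()).round(1))
E
```

```text
[ 0.48025395 -0.41125053  0.23050484] (np.float64(0.09129862776127662), array([-0.13923258, -0.21963838,  0.71310304]))
emul [-0.79 -0.34  1.46  2.05 -0.18  0.57  2.45]
0 0 [0.49, -0.41, 0.24] [-0.99 -0.49  1.46  1.97  0.33  0.75  1.95] [0.047 1.614] [-0.98 -0.49  1.46  2.14  0.41  0.6   1.87] [ 0.446 -0.333  0.2  ] 1.4
0 0 [0.47, -0.38, 0.3] [-0.99 -0.49  1.43  1.89  0.29  0.85  1.98] [0. 0.] [-0.98 -0.49  1.46  2.14  0.41  0.6   1.87] [ 0.446 -0.333  0.2  ] 1.4
0 -15 [0.49, -0.41, 0.24] [-1.06 -0.49  1.46  2.    0.6   0.7   1.46] [0.021 1.324] [-1.04 -0.49  1.46  2.18  0.75  0.56  1.28] [ 0.454 -0.352  0.187] 1.1
0 -15 [0.47, -0.38, 0.3] [-0.95 -0.49  1.31  1.95  0.52  0.82  1.5 ] [0. 0.] [-1.04 -0.49  1.46  2.18  0.75  0.56  1.28] [ 0.454 -0.352  0.187] 1.1
45 0 [0.49, -0.41, 0.24] [-0.99 -0.49  1.46  1.97  0.33  0.75  1.17] [0.047 1.614] [-0.98 -0.49  1.46  2.14  0.41  0.6   1.08] [ 0.446 -0.333  0.2  ] 1.4
45 0 [0.47, -0.38, 0.3] [-0.99 -0.49  1.43  1.89  0.29  0.85  1.2 ] [0. 0.] [-0.98 -0.49  1.46  2.14  0.41  0.6   1.08] [ 0.446 -0.333  0.2  ] 1.4
45 -15 [0.49, -0.41, 0.24] [
[... 792 characters left out ...]
0.74  0.19] [0. 0.] [-1.04 -0.49  1.46  2.18  0.75  0.56 -0.29] [ 0.454 -0.352  0.187] 1.1
135 0 [0.49, -0.41, 0.24] [-1.   -0.49  1.46  1.98  0.38  0.73 -0.45] [0.041 3.185] [-0.98 -0.49  1.46  2.14  0.41  0.6  -0.49] [ 0.446 -0.333  0.2  ] 1.4
135 0 [0.47, -0.38, 0.3] [-0.98 -0.45  1.46  1.89  0.22  0.84 -0.32] [0. 0.] [-0.98 -0.49  1.46  2.14  0.41  0.6  -0.49] [ 0.446 -0.333  0.2  ] 1.4
135 -15 [0.49, -0.41, 0.24] [-1.06 -0.49  1.46  2.    0.6   0.7  -0.9 ] [0.021 1.324] [-1.04 -0.49  1.46  2.18  0.75  0.56 -1.08] [ 0.454 -0.352  0.187] 1.1
135 -15 [0.47, -0.38, 0.3] [-0.85 -0.21  1.46  1.95 -0.01  0.72 -0.37] [0. 0.] [-1.04 -0.49  1.46  2.18  0.75  0.56 -1.08] [ 0.454 -0.352  0.187] 1.1
```

```bash
cat >> plan.py <<'E'
def run(q,wps,verbose=True):
    tot=0
    for P,lean,az,roll in wps:
        P=np.array(P); R=Rf(lean,az)*Ro.from_euler('z',roll,degrees=True); p0=fk(q,w,s)[0]; n=0; cl=9
        while n<40:
            a,r=fk(q,w,s)
            if np.linalg.norm(a-P)<.004 and (R*r.inv()).magnitude()<.04: break
            q=step(q,P,R); n+=1; cl=min(cl,clear(q)[0])
        tot+=n; a,r=fk(q,w,s)
        if verbose: print(P,lean,az,roll,"n",n,"q",q.round(2),"err",(a-P).round(3),"cl",round(cl,2))
    return q,tot
E
python3 - <<'E'
from plan import *
q0=np.array(manip.read_state()["q"])
for yb in(-.15,-.02):
 for xo in(.58,.66):
  for roll in(0,60):
   print("--",yb,xo,roll)
   run(q0,[([.45,-.28,.24],35,-10,roll*.3),([.45,yb,.2],35,0,roll*.6),([xo,yb,.18],35,0,roll),([.60,-.26,.18],35,0,roll),([.55,-.30,.22],35,0,roll),([.52,-.42,.22],32,0,roll),([.515,-.42,.107],30,0,roll),([.515,-.33,.107],30,0,roll)])
E
```

```text
-- -0.15 0.58 0
[ 0.45 -0.28  0.24] 35 -10 0.0 n 4 q [-0.78 -0.49  1.13  2.25  0.58  0.55  1.41] err [ 0. -0. -0.] cl 0.1
[ 0.45 -0.15  0.2 ] 35 0 0.0 n 4 q [-0.74 -0.39  0.96  2.41  0.43  0.39  1.49] err [ 0. -0. -0.] cl 0.13
[ 0.58 -0.15  0.18] 35 0 0 n 40 q [-1.48 -0.49  1.46  2.24  1.08  0.49  0.82] err [-0.006  0.002  0.006] cl 0.04
[ 0.6  -0.26  0.18] 35 0 0 n 40 q [-1.3  -0.49  1.46  2.14  0.74  0.51  1.3 ] err [-0.039  0.026  0.038] cl 0.03
[ 0.55 -0.3   0.22] 35 0 0 n 40 q [-1.17 -0.49  1.46  2.1   0.54  0.54  1.6 ] err [-0.014  0.012  0.014] cl 0.02
[ 0.52 -0.42  0.22] 32 0 0 n 40 q [-1.01 -0.49  1.46  1.99  0.33  0.7   1.94] err [-0.041  0.052  0.043] cl 0.01
[ 0.515 -0.42   0.107] 30 0 0 n 40 q [-0.98 -0.49  1.46  2.14  0.41  0.6   1.86] err [-0.07   0.087  0.093] cl 0.04
[ 0.515 -0.33   0.107] 30 0 0 n 40 q [-1.08 -0.49  1.46  2.22  0.58  0.52  1.61] err [-0.049  0.049  0.065] cl 0.12
-- -0.15 0.58 60
[ 0.45 -0.28  0.24] 35 -10 18.0 n 4 q [-0.77 -0.48  1.13  2.25  0.56  0.55  1.12] err [ 0. -0. -0.] cl 0.1
[ 0.45 -0.15  0.2 ] 35 0 36.0 n 4 q [-0.74 -0.39  0.96  2.41  0.4
[... 5367 characters left out ...]
9 -0.28  0.4   2.46  0.4   0.37  0.54] err [ 0.002 -0.     0.002] cl 0.12
[ 0.66 -0.02  0.18] 35 0 60 n 6 q [-0.26  0.21  0.3   2.11 -0.46  0.26  0.95] err [-0.  0.  0.] cl -0.03
[ 0.6  -0.26  0.18] 35 0 60 n 7 q [ 0.41  0.23  0.16  2.08 -0.94  0.5   1.87] err [0. 0. 0.] cl -0.03
[ 0.55 -0.3   0.22] 35 0 60 n 2 q [ 0.48  0.14  0.23  2.07 -0.84  0.64  1.86] err [-0.  0. -0.] cl 0.01
[ 0.52 -0.42  0.22] 32 0 60 n 3 q [ 0.61  0.27  0.32  1.89 -0.81  0.82  1.96] err [-0.  0.  0.] cl 0.0
[ 0.515 -0.42   0.107] 30 0 60 n 3 q [ 0.67  0.41  0.25  1.98 -0.98  0.68  2.18] err [ 0. -0.  0.] cl 0.03
[ 0.515 -0.33   0.107] 30 0 60 n 3 q [ 0.57  0.31  0.21  2.13 -1.02  0.56  2.14] err [-0. -0. -0.] cl 0.1
```

```bash
python3 - <<'E'
from plan import *
q0=np.array(manip.read_state()["q"])
for roll in(60,90):
 for L in(35,38,41):
   print("--",roll,L)
   run(q0,[([.45,-.28,.23],38,-10,roll*.3),([.45,-.02,.16],38,0,roll*.6),([.56,-.02,.10],38,0,roll),([.56,-.12,.12],38,0,roll),([.46,-.26,.14],L,0,roll),([.43,-.40,.15],L,0,roll),([.505,-.41,.11],L,0,roll),([.505,-.33,.11],L,0,roll),([.42,-.40,.15],L,0,roll),([.40,-.335,.12],L,0,roll),([.475,-.338,.092],L,0,roll),([.42,-.38,.15],L,0,roll),([.505,-.35,.12],L,0,roll),([.505,-.26,.12],L,0,roll)])
E
```

```text
-- 60 35
[ 0.45 -0.28  0.23] 38 -10 18.0 n 4 q [-0.75 -0.47  1.15  2.3   0.57  0.44  1.13] err [ 0. -0. -0.] cl 0.11
[ 0.45 -0.02  0.16] 38 0 36.0 n 40 q [-0.22 -0.15  0.22  2.46 -0.01  0.3   0.97] err [ 0.006 -0.001  0.005] cl 0.14
[ 0.56 -0.02  0.1 ] 38 0 60 n 40 q [-0.61  0.22  0.71  2.35 -1.36  0.23  1.88] err [ 0.001 -0.     0.005] cl 0.04
[ 0.56 -0.12  0.12] 38 0 60 n 40 q [ 0.56  0.17 -0.25  2.34 -1.36  0.23  2.14] err [ 0.    -0.001  0.005] cl 0.08
[ 0.46 -0.26  0.14] 35 0 60 n 5 q [ 0.79  0.1  -0.02  2.35 -1.13  0.52  2.28] err [-0.  0. -0.] cl 0.11
[ 0.43 -0.4   0.15] 35 0 60 n 4 q [ 0.94  0.24  0.11  2.14 -1.    0.73  2.34] err [-0.  0. -0.] cl 0.22
[ 0.505 -0.41   0.11 ] 35 0 60 n 2 q [ 0.88  0.37  0.05  2.07 -1.1   0.63  2.36] err [-0.002  0.001  0.001] cl 0.17
[ 0.505 -0.33   0.11 ] 35 0 60 n 2 q [ 0.82  0.29 -0.01  2.2  -1.19  0.53  2.38] err [-0. -0.  0.] cl 0.17
[ 0.42 -0.4   0.15] 35 0 60 n 3 q [ 0.95  0.23  0.11  2.15 -1.    0.74  2.36] err [-0.  0. -0.] cl 0.2
[ 0.4   -0.335  0.12 ] 35 0 60 n 2 q [ 0.95  0.18  0.08  2.32 -1.12  0.65  2.49] err [-0. -0.  0.] cl 0.2
[... 7465 characters left out ...]
 0.48  2.09] err [-0.    -0.001  0.002] cl 0.21
[ 0.42 -0.4   0.15] 41 0 90 n 3 q [ 1.37  0.25 -0.28  2.2  -1.12  0.7   2.01] err [-0.  0. -0.] cl 0.24
[ 0.4   -0.335  0.12 ] 41 0 90 n 2 q [ 1.38  0.21 -0.31  2.37 -1.29  0.65  2.2 ] err [-0. -0.  0.] cl 0.31
[ 0.475 -0.338  0.092] 41 0 90 n 2 q [ 1.4   0.36 -0.53  2.28 -1.36  0.46  2.18] err [-0.001 -0.001  0.003] cl 0.27
[ 0.42 -0.38  0.15] 41 0 90 n 3 q [ 1.5   0.24 -0.45  2.24 -1.12  0.66  2.  ] err [-0.  0. -0.] cl 0.28
[ 0.505 -0.35   0.12 ] 41 0 90 n 3 q [ 1.37  0.35 -0.55  2.22 -1.28  0.45  2.04] err [ 0. -0.  0.] cl 0.21
[ 0.505 -0.26   0.12 ] 41 0 90 n 3 q [ 1.61  0.33 -0.98  2.35 -1.36  0.26  2.02] err [ 0.    -0.001  0.003] cl 0.2
```

```bash
cat > go.py <<'E'
import sys
from h import *
def d(P,lean,az,roll):
    s=manip.read_state(); R=Rf(lean,az)*Ro.from_euler('z',roll,degrees=True)
    return ((np.array(P)-s["ee_pos"])*100).round(1), np.degrees((R*Ro.from_rotvec(s["tool_rot"]).inv()).as_rotvec()).round(1)
a=[float(x) for x in sys.argv[1:]]
s=manip.read_state(); print(round(s["time"],2),np.round(s["ee_pos"],3),np.round(s["q"],2),np.round(s["force"],1)); print(*d(a[:3],*a[3:]))
E
python3 - <<'E'
from plan import *
q0=np.array(manip.read_state()["q"])
for x in(.52,.54):
  for L in(34,37): 
   print('--');run(q0,[([.45,-.25,.20],38,-5,40),([.45,-.02,.14],L,0,80),([x,-.02,.10],L,0,90),([x,-.10,.11],L,0,90),([.46,-.26,.14],36,0,90),([.43,-.4,.15],36,0,90)])
E
python3 go.py .45 -.25 .20 38 -5 40
```

```text
--
[ 0.45 -0.25  0.2 ] 38 -5 40 n 4 q [-0.83 -0.49  1.21  2.35  0.63  0.38  0.75] err [ 0.    -0.002  0.   ] cl 0.11
[ 0.45 -0.02  0.14] 34 0 80 n 40 q [-0.3  -0.1   0.31  2.46 -0.    0.28  0.19] err [ 0.007 -0.001  0.005] cl 0.15
[ 0.52 -0.02  0.1 ] 34 0 90 n 40 q [-0.89  0.17  1.    2.43 -1.36  0.23  1.37] err [ 0.    -0.     0.005] cl 0.08
[ 0.52 -0.1   0.11] 34 0 90 n 6 q [-0.24  0.12  0.55  2.41 -1.36  0.28  1.58] err [-0.    -0.     0.004] cl 0.12
[ 0.46 -0.26  0.14] 36 0 90 n 5 q [ 0.09  0.13  0.73  2.36 -1.24  0.6   1.86] err [-0.  0.  0.] cl 0.15
[ 0.43 -0.4   0.15] 36 0 90 n 4 q [ 0.33  0.32  0.83  2.15 -1.19  0.91  1.98] err [0. 0. 0.] cl 0.22
--
[ 0.45 -0.25  0.2 ] 38 -5 40 n 4 q [-0.83 -0.49  1.21  2.35  0.63  0.38  0.75] err [ 0.    -0.002  0.   ] cl 0.11
[ 0.45 -0.02  0.14] 37 0 80 n 40 q [-0.34 -0.1   0.35  2.46 -0.    0.28  0.2 ] err [ 0.007 -0.001  0.005] cl 0.15
[ 0.52 -0.02  0.1 ] 37 0 90 n 40 q [-0.87  0.17  0.98  2.43 -1.36  0.23  1.37] err [ 0.    -0.     0.005] cl 0.08
[ 0.52 -0.1   0.11] 37 0 90 n 40 q [ 0.49  0.11 -0.2   2.42 -1.36  0.23  1.61] err [ 0.    -
[... 985 characters left out ...]
  -0.002  0.   ] cl 0.11
[ 0.45 -0.02  0.14] 37 0 80 n 40 q [-0.34 -0.1   0.35  2.46 -0.    0.28  0.2 ] err [ 0.007 -0.001  0.005] cl 0.15
[ 0.54 -0.02  0.1 ] 37 0 90 n 40 q [-0.72  0.19  0.83  2.39 -1.36  0.23  1.37] err [ 0.001 -0.     0.005] cl 0.06
[ 0.54 -0.1   0.11] 37 0 90 n 40 q [ 0.35  0.14 -0.07  2.38 -1.36  0.23  1.59] err [ 0.    -0.001  0.005] cl 0.09
[ 0.46 -0.26  0.14] 36 0 90 n 5 q [ 0.68  0.1   0.12  2.36 -1.19  0.54  1.82] err [-0.  0. -0.] cl 0.13
[ 0.43 -0.4   0.15] 36 0 90 n 4 q [ 0.83  0.24  0.24  2.15 -1.06  0.76  1.88] err [-0.  0. -0.] cl 0.22
5.42 [ 0.488 -0.405  0.235] [-1.02 -0.49  1.45  2.15  0.99  0.48  0.97] [ 1.  -0.2  0.7]
[-3.8 15.5 -3.5] [ 25.6  -5.3 -11.4]
```

Call:
drive_tool:
  targets:
    - {"x": -1, "y": 4, "z": -0.8, "wx": 6, "wy": -1, "wz": -3}
    - {"x": -2, "y": 8, "z": -1.6, "wx": 12, "wy": -2, "wz": -6}
    - {"x": -3, "y": 12, "z": -2.5, "wx": 18, "wy": -4, "wz": -9}
    - {"x": -3.8, "y": 15.5, "z": -3.5, "wx": 25.6, "wy": -5.3, "wz": -11.4}
    - {"x": -3.8, "y": 15.5, "z": -3.5, "wx": 25.6, "wy": -5.3, "wz": -11.4}

```text
time: 5.83
ee_pos: [0.4418, -0.2438, 0.1924]
tool_rot: [0.963, 2.319, 0.269]
force: [-1.9, 0.1, -0.7]
width: 0.0
gripper_force: 0.0
```

```bash
python3 go.py .45 -.02 .14 37 0 80
```

```text
5.83 [ 0.442 -0.244  0.192] [-0.8  -0.49  1.18  2.37  0.58  0.39  0.79] [-1.9  0.1 -0.7]
[ 0.8 22.4 -5.2] [ 23.4  -0.6 -27. ]
```

Call:
drive_tool:
  targets:
    - {"x": 0, "y": 4, "z": -1, "wx": 4.6, "wy": 0, "wz": -5}
    - {"x": 0.2, "y": 8, "z": -2, "wx": 9.2, "wy": 0, "wz": -10}
    - {"x": 0.4, "y": 12, "z": -3, "wx": 13.8, "wy": 0, "wz": -15}
    - {"x": 0.6, "y": 16, "z": -4, "wx": 18.4, "wy": 0, "wz": -21}
    - {"x": 0.8, "y": 20, "z": -5, "wx": 23, "wy": -0.6, "wz": -27}

```text
time: 6.25
ee_pos: [0.4588, -0.1232, 0.1845]
tool_rot: [1.402, 2.143, 0.437]
force: [-0.6, -0.7, 0.8]
width: 0.0001
gripper_force: 0.0
```

```bash
python3 go.py .54 -.02 .10 37 0 90
```

```text
6.25 [ 0.459 -0.123  0.185] [-0.34 -0.21  0.55  2.46 -0.04  0.23  0.68] [-0.6 -0.7  0.8]
[ 8.1 10.3 -8.5] [ 15.4  -0.7 -18.5]
```

```bash
python3 - <<'E'
from plan import *
q0=np.array(manip.read_state()["q"])
for m in([([.53,-.04,.12],37,0,90)],[([.53,-.08,.13],37,0,90)],[([.50,-.12,.13],37,0,90)]):
   print('--');run(q0,m+[([.46,-.26,.14],36,0,90),([.43,-.4,.15],36,0,90)])
E
```

```text
--
[ 0.53 -0.04  0.12] 37 0 90 n 40 q [-0.83  0.13  0.99  2.42 -1.36  0.23  1.43] err [ 0.    -0.     0.005] cl 0.08
[ 0.46 -0.26  0.14] 36 0 90 n 6 q [-0.36  0.23  1.25  2.36 -1.32  0.73  1.92] err [-0.  0.  0.] cl 0.13
[ 0.43 -0.4   0.15] 36 0 90 n 4 q [ 0.07  0.46  1.19  2.16 -1.3   1.09  2.05] err [0. 0. 0.] cl 0.22
--
[ 0.53 -0.08  0.13] 37 0 90 n 40 q [-0.16  0.08  0.4   2.42 -1.36  0.23  1.54] err [ 0.    -0.001  0.005] cl 0.08
[ 0.46 -0.26  0.14] 36 0 90 n 5 q [ 0.16  0.12  0.66  2.36 -1.24  0.59  1.86] err [-0.  0.  0.] cl 0.13
[ 0.43 -0.4   0.15] 36 0 90 n 4 q [ 0.38  0.3   0.77  2.15 -1.18  0.89  1.97] err [0. 0. 0.] cl 0.22
--
[ 0.5  -0.12  0.13] 37 0 90 n 40 q [ 0.    0.04  0.38  2.45 -1.36  0.29  1.66] err [-0.    -0.     0.005] cl 0.11
[ 0.46 -0.26  0.14] 36 0 90 n 4 q [ 0.23  0.12  0.58  2.36 -1.23  0.58  1.85] err [0. 0. 0.] cl 0.17
[ 0.43 -0.4   0.15] 36 0 90 n 4 q [ 0.44  0.29  0.69  2.15 -1.16  0.87  1.96] err [0. 0. 0.] cl 0.22
```

Call:
drive_tool:
  targets:
    - {"x": 2.5, "y": 1, "z": -2, "wx": 4, "wy": 0, "wz": -5}
    - {"x": 5, "y": 2, "z": -4, "wx": 8, "wy": 0, "wz": -10}
    - {"x": 7, "y": 3.5, "z": -5.5, "wx": 12, "wy": -0.4, "wz": -14}
    - {"x": 7, "y": 3.5, "z": -5.5, "wx": 15.4, "wy": -0.7, "wz": -18.5}
    - {"x": 7, "y": 3.5, "z": -5.5, "wx": 15.4, "wy": -0.7, "wz": -18.5}

```text
time: 6.67
ee_pos: [0.472, -0.1236, 0.1867]
tool_rot: [1.475, 2.087, 0.42]
force: [0.5, -0.0, 0.5]
width: -0.0002
gripper_force: 0.0
```

Call:
drive_tool:
  targets:
    - {"x": 0, "y": 0, "z": 0, "wx": 0, "wy": 0, "wz": 0}
    - {"x": 0, "y": 0, "z": 0, "wx": 0, "wy": 0, "wz": 0}
    - {"x": 0, "y": 0, "z": 0, "wx": 0, "wy": 0, "wz": 0}

```text
time: 6.92
ee_pos: [0.4718, -0.1248, 0.1873]
tool_rot: [1.475, 2.085, 0.42]
force: [-0.6, -0.6, 0.0]
width: 0.0003
gripper_force: 0.0
```

```bash
python3 go.py .46 -.26 .15 36 0 90; python3 - <<'E'
from plan import *
q0=np.array(manip.read_state()["q"])
for z in (.15,.17):
   print('--');run(q0,[([.46,-.26,z],36,0,90),([.43,-.4,.16],36,0,90),([.505,-.41,.11],36,0,90)])
E
```

```text
6.92 [ 0.472 -0.125  0.187] [ 0.4  -0.13 -0.16  2.42 -0.46  0.23  0.98] [-0.6 -0.6  0. ]
[ -1.2 -13.5  -3.7] [ 14.8  -0.1 -14.6]
--
[ 0.46 -0.26  0.15] 36 0 90 n 5 q [ 0.43  0.09  0.37  2.35 -1.16  0.56  1.78] err [0. 0. 0.] cl 0.13
[ 0.43 -0.4   0.16] 36 0 90 n 4 q [ 0.61  0.25  0.49  2.14 -1.09  0.82  1.89] err [0. 0. 0.] cl 0.21
[ 0.505 -0.41   0.11 ] 36 0 90 n 3 q [ 0.58  0.4   0.42  2.08 -1.26  0.75  1.96] err [ 0. -0.  0.] cl 0.18
--
[ 0.46 -0.26  0.17] 36 0 90 n 4 q [ 0.44  0.05  0.35  2.33 -1.05  0.57  1.65] err [-0.  0.  0.] cl 0.13
[ 0.43 -0.4   0.16] 36 0 90 n 4 q [ 0.63  0.24  0.47  2.14 -1.08  0.81  1.89] err [0. 0. 0.] cl 0.19
[ 0.505 -0.41   0.11 ] 36 0 90 n 3 q [ 0.6   0.4   0.39  2.08 -1.25  0.74  1.95] err [ 0. -0.  0.] cl 0.18
```

Call:
drive_tool:
  targets:
    - {"x": 0, "y": -3, "z": -0.5, "wx": 3.5, "wy": 0, "wz": -3.5}
    - {"x": -0.3, "y": -6, "z": -1, "wx": 7, "wy": 0, "wz": -7}
    - {"x": -0.6, "y": -9, "z": -1.5, "wx": 10.5, "wy": 0, "wz": -10.5}
    - {"x": -1.2, "y": -13.5, "z": -2, "wx": 14.8, "wy": 0, "wz": -14.6}
    - {"x": -1.2, "y": -13.5, "z": -2, "wx": 14.8, "wy": 0, "wz": -14.6}

```text
time: 7.33
ee_pos: [0.46, -0.2673, 0.168]
tool_rot: [1.868, 1.85, 0.597]
force: [-0.2, -0.7, 0.8]
width: -0.0001
gripper_force: 0.0
```

```bash
python3 go.py .43 -.41 .165 36 0 90
```

```text
7.33 [ 0.46  -0.267  0.168] [ 0.41  0.06  0.28  2.3  -1.    0.46  1.52] [-0.2 -0.7  0.8]
[ -3.  -14.3  -0.3] [ 0.2 -0.   0.6]
```

Call:
drive_tool:
  targets:
    - {"x": -1.5, "y": -3.5, "z": 0, "wx": 0, "wy": 0, "wz": 0}
    - {"x": -3, "y": -7, "z": 0, "wx": 0, "wy": 0, "wz": 0}
    - {"x": -3, "y": -11, "z": 0, "wx": 0, "wy": 0, "wz": 0}
    - {"x": -3, "y": -14.3, "z": 0, "wx": 0, "wy": 0, "wz": 0}
    - {"x": -3, "y": -14.3, "z": 0, "wx": 0, "wy": 0, "wz": 0}

```text
time: 7.75
ee_pos: [0.4299, -0.4101, 0.1684]
tool_rot: [1.862, 1.857, 0.592]
force: [0.6, -0.5, -0.0]
width: 0.0001
gripper_force: 0.0
```

```bash
python3 go.py .51 -.41 .11 36 0 90; python3 - <<'E'
from plan import *
run(np.array(manip.read_state()["q"]),[([.51,-.41,.11],36,0,90),([.51,-.33,.11],36,0,90)])
E
```

```text
7.75 [ 0.43  -0.41   0.168] [ 0.61  0.24  0.4   2.1  -1.03  0.71  1.76] [ 0.6 -0.5 -0. ]
[ 8.   0.  -5.8] [ 0.5 -0.2  0.3]
[ 0.51 -0.41  0.11] 36 0 90 n 2 q [ 0.64  0.4   0.33  2.07 -1.24  0.72  1.93] err [-0.  0.  0.] cl 0.17
[ 0.51 -0.33  0.11] 36 0 90 n 2 q [ 0.56  0.3   0.29  2.21 -1.31  0.61  1.95] err [-0. -0.  0.] cl 0.17
```

Call:
drive_tool:
  targets:
    - {"x": 3, "y": 0, "z": -2.2, "wx": 0, "wy": 0, "wz": 0}
    - {"x": 6, "y": 0, "z": -4.4, "wx": 0, "wy": 0, "wz": 0}
    - {"x": 8, "y": 0, "z": -5.8, "wx": 0.5, "wy": 0, "wz": 0.3}
    - {"x": 8, "y": 0, "z": -5.8, "wx": 0.5, "wy": 0, "wz": 0.3}

```text
time: 8.08
ee_pos: [0.5149, -0.3971, 0.1064]
tool_rot: [1.857, 1.882, 0.619]
force: [-0.5, -0.5, 0.4]
width: -0.0
gripper_force: 0.0
```

Call:
drive_tool:
  targets:
    - {"x": 0, "y": 1, "z": 0, "wx": 0, "wy": 0, "wz": 0}
    - {"x": 0, "y": 2, "z": 0, "wx": 0, "wy": 0, "wz": 0}
    - {"x": 0, "y": 3, "z": 0, "wx": 0, "wy": 0, "wz": 0}
    - {"x": 0, "y": 3.8, "z": 0, "wx": 0, "wy": 0, "wz": 0}
    - {"x": 0, "y": 4.5, "z": 0, "wx": 0, "wy": 0, "wz": 0}

```text
time: 8.5
ee_pos: [0.5106, -0.3653, 0.1151]
tool_rot: [1.86, 1.852, 0.603]
force: [0.6, -8.1, 6.8]
width: 0.0001
gripper_force: 4.0
```

```bash
python3 go.py .51 -.33 .11 36 0 90; python3 - <<'E'
from h import *
c=manip.camera("wrist"); cv2.imwrite("pics/w2.png",cv2.resize(c["frame"][:,:,::-1],(800,600)))
E
```

```text
8.5 [ 0.511 -0.365  0.115] [ 0.53  0.34  0.28  2.12 -1.24  0.55  1.83] [ 0.6 -8.1  6.8]
[-0.1  3.5 -0.5] [0.2 0.3 0.3]
```

View pics/w2.png

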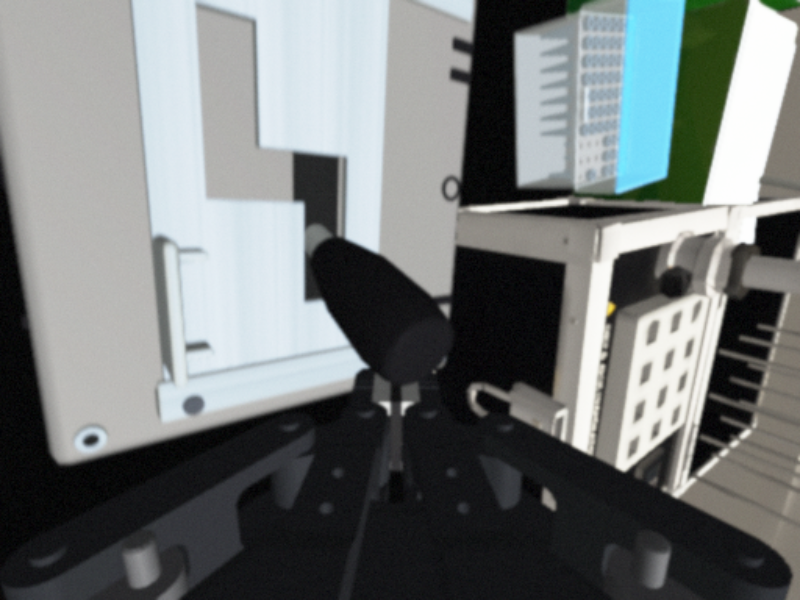

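Call:
drive_tool:
  targets:
    - {"x": 0, "y": 0.6, "z": 0, "wx": 0, "wy": 0, "wz": 0}
    - {"x": 0, "y": 1.2, "z": 0, "wx": 0, "wy": 0, "wz": 0}
    - {"x": 0, "y": 1.8, "z": 0, "wx": 0, "wy": 0, "wz": 0}
    - {"x": 0, "y": 2.4, "z": 0, "wx": 0, "wy": 0, "wz": 0}
    - {"x": 0, "y": 2.4, "z": 0, "wx": 0, "wy": 0, "wz": 0}

```text
time: 8.97
ee_pos: [0.5098, -0.33, 0.1096]
tool_rot: [1.861, 1.873, 0.62]
force: [-0.2, 0.8, -0.7]
width: -0.0001
gripper_force: 0.0
```

```bash
python3 go.py .51 -.33 .11 36 0 90; python3 - <<'E'
from h import *
c=manip.camera("wrist"); cv2.imwrite("pics/w3.png",cv2.resize(c["frame"][:,:,::-1],(640,480)))
E
```

```text
8.97 [ 0.51 -0.33  0.11] [ 0.51  0.32  0.25  2.16 -1.26  0.52  1.83] [-0.2  0.8 -0.7]
[ 0. -0.  0.] [-0.7 -0.1 -0.6]
```

View pics/w3.png

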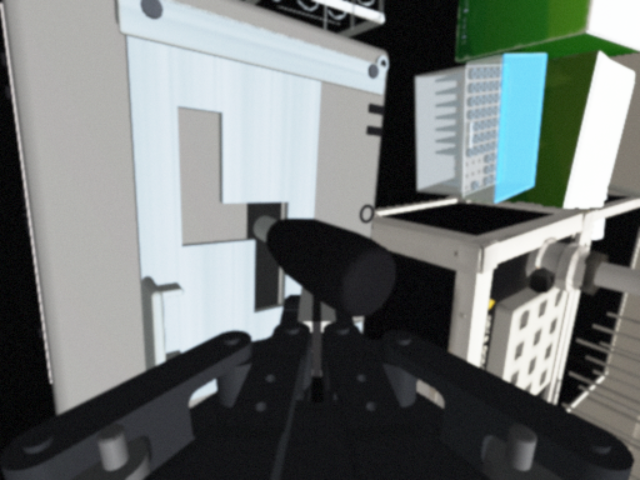

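Call:
drive_tool:
  targets:
    - {"x": 0, "y": -3, "z": 0.5, "wx": 0, "wy": 0, "wz": 0}
    - {"x": -2, "y": -4, "z": 3, "wx": 0, "wy": 0, "wz": 0}
    - {"x": -5, "y": -4, "z": 5, "wx": 0, "wy": 0, "wz": 0}
    - {"x": -8, "y": -3, "z": 5, "wx": 0, "wy": 0, "wz": 0}
    - {"x": -10.5, "y": -0.8, "z": 3, "wx": -0.5, "wy": 0, "wz": -0.5}

```text
time: 9.43
ee_pos: [0.4055, -0.3466, 0.1438]
tool_rot: [1.858, 1.851, 0.598]
force: [1.3, -0.1, 0.0]
width: -0.0001
gripper_force: 0.0
```

```bash
python3 go.py .405 -.338 .086 36 0 90; python3 - <<'E'
from h import *
c=manip.camera("wrist"); p,u,v=pts(c)
m=(p[:,0]>.425)&(p[:,0]<.455)&(p[:,1]>-.37)&(p[:,1]<-.29)&(p[:,2]>.084)&(p[:,2]<.104)
t=p[m]; print(len(t), np.percentile(t,[2,50,98],axis=0).round(4) if len(t) else "")
cv2.imwrite("pics/w4.png",cv2.resize(c["frame"][:,:,::-1],(640,480)))
E
```

```text
9.43 [ 0.406 -0.347  0.144] [ 0.59  0.16  0.36  2.27 -1.13  0.61  1.86] [ 1.3 -0.1  0. ]
[-0.1  0.9 -5.8] [0.5 0.3 0.4]
912 [[ 0.4407 -0.3659  0.0842]
 [ 0.4432 -0.335   0.0927]
 [ 0.4525 -0.3125  0.0997]]
```

View pics/w4.png

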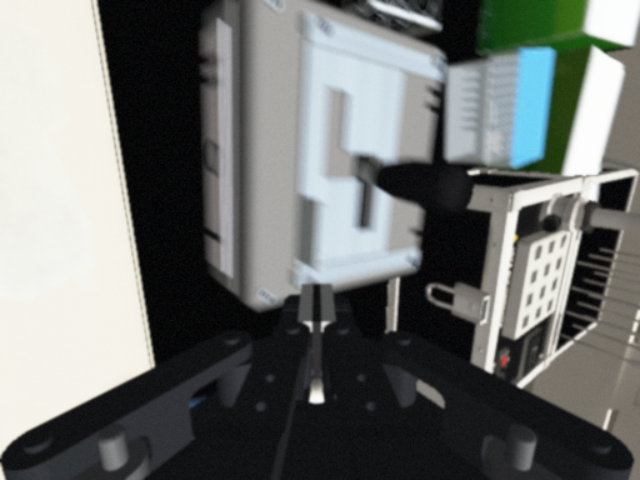

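Call:
drive_tool:
  targets:
    - {"x": 0, "y": 0.5, "z": -2, "wx": 0.5, "wy": 0.3, "wz": 0.4}
    - {"x": 0, "y": 0.9, "z": -4, "wx": 0.5, "wy": 0.3, "wz": 0.4}
    - {"x": -0.1, "y": 0.9, "z": -5.8, "wx": 0.5, "wy": 0.3, "wz": 0.4}
    - {"x": -0.1, "y": 0.9, "z": -5.8, "wx": 0.5, "wy": 0.3, "wz": 0.4}
    - {"x": -0.1, "y": 0.9, "z": -5.8, "wx": 0.5, "wy": 0.3, "wz": 0.4}

```text
time: 9.9
ee_pos: [0.404, -0.3307, 0.0804]
tool_rot: [1.87, 1.873, 0.614]
force: [-0.1, -0.3, 0.8]
width: 0.0001
gripper_force: 0.0
```

Call:
drive_tool:
  targets:
    - {"x": 0, "y": 0, "z": 0, "wx": 0, "wy": 0, "wz": 0}
    - {"x": 0, "y": 0, "z": 0, "wx": 0, "wy": 0, "wz": 0}
    - {"x": 0, "y": 0, "z": 0, "wx": 0, "wy": 0, "wz": 0}
    - {"x": 0, "y": 0, "z": 0, "wx": 0, "wy": 0, "wz": 0}
    - {"x": 0, "y": 0, "z": 0, "wx": 0, "wy": 0, "wz": 0}

```text
time: 10.32
ee_pos: [0.4047, -0.3325, 0.0823]
tool_rot: [1.866, 1.87, 0.611]
force: [-0.1, 0.4, -1.4]
width: -0.0004
gripper_force: 0.0
```

Call:
drive_tool:
  targets:
    - {"x": 0, "y": 0, "z": 0, "wx": 0, "wy": 0, "wz": 0}
    - {"x": 0, "y": 0, "z": 0, "wx": 0, "wy": 0, "wz": 0}
    - {"x": 0, "y": 0, "z": 0, "wx": 0, "wy": 0, "wz": 0}
    - {"x": 0, "y": 0, "z": 0, "wx": 0, "wy": 0, "wz": 0}
    - {"x": 0, "y": 0, "z": 0, "wx": 0, "wy": 0, "wz": 0}

```text
time: 10.73
ee_pos: [0.4043, -0.3323, 0.0816]
tool_rot: [1.867, 1.871, 0.611]
force: [0.8, 0.4, -0.3]
width: -0.0
gripper_force: 0.0
```

Call:
drive_tool:
  targets:
    - {"x": 0, "y": 0, "z": 0, "wx": 0, "wy": 0, "wz": 0}
    - {"x": 0, "y": 0, "z": 0, "wx": 0, "wy": 0, "wz": 0}
    - {"x": 0, "y": 0, "z": 0, "wx": 0, "wy": 0, "wz": 0}
    - {"x": 0, "y": 0, "z": 0, "wx": 0, "wy": 0, "wz": 0}
    - {"x": 0, "y": 0, "z": 0, "wx": 0, "wy": 0, "wz": 0}

```text
time: 11.15
ee_pos: [0.4043, -0.3323, 0.0816]
tool_rot: [1.867, 1.871, 0.611]
force: [0.0, -0.7, 0.6]
width: 0.0001
gripper_force: 0.0
```

Call:
drive_tool:
  targets:
    - {"x": 0, "y": 0, "z": 0, "wx": 0, "wy": 0, "wz": 0}
    - {"x": 0, "y": 0, "z": 0, "wx": 0, "wy": 0, "wz": 0}
    - {"x": 0, "y": 0, "z": 0, "wx": 0, "wy": 0, "wz": 0}
    - {"x": 0, "y": 0, "z": 0, "wx": 0, "wy": 0, "wz": 0}
    - {"x": 0, "y": 0, "z": 0, "wx": 0, "wy": 0, "wz": 0}

```text
time: 11.57
ee_pos: [0.4044, -0.3323, 0.0816]
tool_rot: [1.867, 1.871, 0.611]
force: [-0.5, -0.4, 0.7]
width: -0.0
gripper_force: 0.0
```

Call:
drive_tool:
  targets:
    - {"x": 0, "y": 0, "z": 0, "wx": 0, "wy": 0, "wz": 0}
    - {"x": 0, "y": 0, "z": 0, "wx": 0, "wy": 0, "wz": 0}
    - {"x": 0, "y": 0, "z": 0, "wx": 0, "wy": 0, "wz": 0}
    - {"x": 0, "y": 0, "z": 0, "wx": 0, "wy": 0, "wz": 0}
    - {"x": 0, "y": 0, "z": 0, "wx": 0, "wy": 0, "wz": 0}

```text
time: 11.98
ee_pos: [0.4044, -0.3323, 0.0816]
tool_rot: [1.867, 1.871, 0.611]
force: [1.0, 0.9, 0.8]
width: -0.0
gripper_force: 0.0
```

```bash
python3 go.py .435 -.338 .086 36 0 90
```

```text
11.98 [ 0.404 -0.332  0.082] [ 0.66  0.28  0.28  2.32 -1.36  0.58  2.11] [1.  0.9 0.8]
[ 3.1 -0.6  0.4] [-0.5 -0.3 -0.3]
```

Call:
drive_tool:
  targets:
    - {"x": 0.5, "y": -0.3, "z": 0.5, "wx": -0.5, "wy": -0.3, "wz": -0.3}
    - {"x": 1.5, "y": -0.5, "z": 0.5, "wx": -0.5, "wy": -0.3, "wz": -0.3}
    - {"x": 2.5, "y": -0.5, "z": 0.5, "wx": -0.5, "wy": -0.3, "wz": -0.3}
    - {"x": 3.2, "y": -0.5, "z": 0.5, "wx": -0.5, "wy": -0.3, "wz": -0.3}
    - {"x": 4, "y": -0.5, "z": 0.5, "wx": -0.5, "wy": -0.3, "wz": -0.3}

```text
time: 12.4
ee_pos: [0.4451, -0.3376, 0.0865]
tool_rot: [1.862, 1.862, 0.604]
force: [-3.3, -0.5, 0.5]
width: 0.0002
gripper_force: 1.3
```

```bash
python3 go.py .465 -.338 .087 36 0 90
```

```text
12.4 [ 0.445 -0.338  0.087] [ 0.65  0.3   0.21  2.26 -1.35  0.53  2.04] [-3.3 -0.5  0.5]
[ 2. -0.  0.] [ 0.  -0.1  0. ]
```

Contact on the tab, sliding at about 3 N. Continuing in small steps to the stop.

Call:
drive_tool:
  targets:
    - {"x": 0.5, "y": 0, "z": 0, "wx": 0, "wy": 0, "wz": 0}
    - {"x": 1, "y": -0.1, "z": 0, "wx": 0, "wy": 0, "wz": 0}
    - {"x": 1.5, "y": -0.1, "z": 0, "wx": 0, "wy": 0, "wz": 0}
    - {"x": 1.8, "y": -0.1, "z": 0, "wx": 0, "wy": 0, "wz": 0}

```text
time: 12.73
ee_pos: [0.4627, -0.3386, 0.0864]
tool_rot: [1.863, 1.862, 0.604]
force: [-1.1, -0.9, -0.2]
width: 0.0001
gripper_force: 1.1
```

Call:
drive_tool:
  targets:
    - {"x": 0.2, "y": 0, "z": 0, "wx": 0, "wy": 0, "wz": 0}
    - {"x": 0.4, "y": 0, "z": 0, "wx": 0, "wy": 0, "wz": 0}

```text
time: 12.9
ee_pos: [0.4663, -0.3387, 0.0864]
tool_rot: [1.863, 1.861, 0.604]
force: [-1.1, -1.7, 0.2]
width: -0.0002
gripper_force: 1.1
```

Call:
drive_tool:
  targets:
    - {"x": 0.2, "y": 0, "z": 0, "wx": 0, "wy": 0, "wz": 0}
    - {"x": 0.3, "y": 0, "z": 0, "wx": 0, "wy": 0, "wz": 0}

```text
time: 13.07
ee_pos: [0.4693, -0.3385, 0.0864]
tool_rot: [1.863, 1.862, 0.604]
force: [-4.6, -1.4, 0.1]
width: -0.0001
gripper_force: 2.2
```

```bash
python3 go.py .465 -.338 .087 36 0 90
```

```text
13.07 [ 0.469 -0.338  0.086] [ 0.63  0.32  0.19  2.23 -1.35  0.51  2.  ] [-4.6 -1.4  0.1]
[-0.4  0.   0.1] [-0.  -0.1  0. ]
```

Call:
drive_tool:
  targets:
    - {"x": 0.2, "y": 0, "z": 0, "wx": 0, "wy": 0, "wz": 0}
    - {"x": 0.2, "y": 0, "z": 0, "wx": 0, "wy": 0, "wz": 0}

```text
time: 13.23
ee_pos: [0.4695, -0.3386, 0.086]
tool_rot: [1.865, 1.861, 0.603]
force: [-9.0, -0.1, 4.5]
width: 0.0004
gripper_force: 4.2
```

```bash
python3 go.py .465 -.338 .087 36 0 90; python3 - <<'E'
from h import *
c=manip.camera("wrist")
cv2.imwrite("pics/w5.png",cv2.resize(c["frame"][:,:,::-1],(640,480)))
E
```

```text
13.23 [ 0.47  -0.339  0.086] [ 0.63  0.32  0.19  2.23 -1.35  0.51  2.  ] [-9.  -0.1  4.5]
[-0.5  0.1  0.1] [-0.  -0.2  0.1]
```

View pics/w5.png

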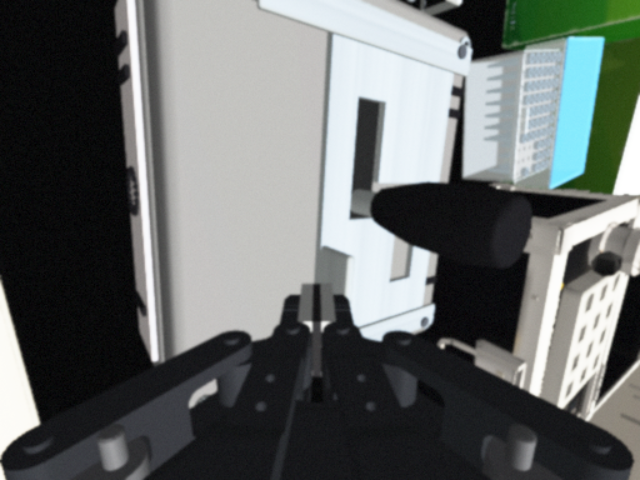

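Call:
drive_tool:
  targets:
    - {"x": -1.5, "y": 0, "z": 0, "wx": 0, "wy": 0, "wz": 0}
    - {"x": -2.5, "y": 0, "z": 2, "wx": 0, "wy": 0, "wz": 0}
    - {"x": -2.5, "y": -1, "z": 5, "wx": 0, "wy": 0, "wz": 0}
    - {"x": -1.5, "y": -2, "z": 8.5, "wx": 0, "wy": 0, "wz": 0}
    - {"x": -1.5, "y": -2, "z": 8.5, "wx": 0, "wy": 0, "wz": 0}

```text
time: 13.7
ee_pos: [0.4598, -0.3628, 0.1796]
tool_rot: [1.851, 1.854, 0.604]
force: [1.6, -0.5, 0.6]
width: 0.0003
gripper_force: 0.0
```

```bash
python3 go.py .51 -.355 .122 36 0 90; python3 - <<'E'
from plan import *
run(np.array(manip.read_state()["q"]),[([.51,-.355,.122],36,0,90),([.51,-.26,.118],36,0,90)])
c=manip.camera("wrist"); p,u,v=pts(c)
t=p[(p[:,0]>.45)&(p[:,0]<.5)&(p[:,1]>-.37)&(p[:,1]<-.31)&(p[:,2]>.088)&(p[:,2]<.101)]; print(len(t), np.percentile(t,[2,50,98],axis=0).round(4) if len(t) else "")
E
```

```text
13.7 [ 0.46  -0.363  0.18 ] [ 0.58  0.18  0.29  2.14 -1.    0.62  1.65] [ 1.6 -0.5  0.6]
[ 5.   0.8 -5.8] [0.5 0.5 0.1]
[ 0.51  -0.355  0.122] 36 0 90 n 2 q [ 0.64  0.31  0.25  2.16 -1.23  0.63  1.88] err [ 0. -0.  0.] cl 0.15
[ 0.51  -0.26   0.118] 36 0 90 n 3 q [ 0.54  0.21  0.17  2.31 -1.35  0.49  1.9 ] err [ 0. -0.  0.] cl 0.16
535 [[ 0.4737 -0.3562  0.0882]
 [ 0.4756 -0.3345  0.0967]
 [ 0.4846 -0.3147  0.0999]]
```

Call:
drive_tool:
  targets:
    - {"x": 2.5, "y": 0.4, "z": -3, "wx": 0.2, "wy": 0.2, "wz": 0}
    - {"x": 5, "y": 0.8, "z": -5.8, "wx": 0.5, "wy": 0.5, "wz": 0.1}
    - {"x": 5, "y": 0.8, "z": -5.8, "wx": 0.5, "wy": 0.5, "wz": 0.1}
    - {"x": 5, "y": 0.8, "z": -5.8, "wx": 0.5, "wy": 0.5, "wz": 0.1}

```text
time: 14.08
ee_pos: [0.506, -0.347, 0.1103]
tool_rot: [1.874, 1.876, 0.61]
force: [-0.5, -0.8, -0.5]
width: -0.0004
gripper_force: 0.0
```

Call:
drive_tool:
  targets:
    - {"x": 0, "y": 1, "z": 0, "wx": 0, "wy": 0, "wz": 0}
    - {"x": 0, "y": 2, "z": 0, "wx": 0, "wy": 0, "wz": 0}
    - {"x": 0, "y": 2.8, "z": 0, "wx": 0, "wy": 0, "wz": 0}
    - {"x": 0, "y": 3.6, "z": 0, "wx": 0, "wy": 0, "wz": 0}
    - {"x": 0, "y": 4.4, "z": 0, "wx": 0, "wy": 0, "wz": 0}

```text
time: 14.5
ee_pos: [0.5059, -0.3117, 0.1155]
tool_rot: [1.873, 1.858, 0.596]
force: [4.1, -9.3, -3.3]
width: -0.0002
gripper_force: 4.4
```

```bash
python3 go.py .51 -.275 .12 36 0 90
```

```text
14.5 [ 0.506 -0.312  0.115] [ 0.53  0.27  0.19  2.2  -1.22  0.45  1.76] [ 4.1 -9.3 -3.3]
[0.4 3.7 0.5] [ 0.  -0.4  0.5]
```

Call:
drive_tool:
  targets:
    - {"x": 0.1, "y": 0.7, "z": 0.1, "wx": 0, "wy": 0, "wz": 0}
    - {"x": 0.2, "y": 1.4, "z": 0.2, "wx": 0, "wy": 0, "wz": 0}
    - {"x": 0.3, "y": 2.1, "z": 0.3, "wx": 0, "wy": 0, "wz": 0}
    - {"x": 0.4, "y": 2.8, "z": 0.3, "wx": 0, "wy": 0, "wz": 0}
    - {"x": 0.4, "y": 3.3, "z": 0.3, "wx": 0, "wy": 0, "wz": 0}

```text
time: 14.92
ee_pos: [0.5106, -0.2711, 0.117]
tool_rot: [1.87, 1.871, 0.611]
force: [0.4, 0.6, -0.0]
width: 0.0
gripper_force: 0.0
```

```bash
python3 go.py .51 -.265 .12 36 0 90
```

```text
14.92 [ 0.511 -0.271  0.117] [ 0.48  0.23  0.16  2.24 -1.23  0.41  1.72] [ 0.4  0.6 -0. ]
[-0.1  0.6  0.3] [-0.6 -0.5 -0.2]
```

Force is gone, so the lever has snapped on. I nudge it lightly against the end stop to be sure, then look.

Call:
drive_tool:
  targets:
    - {"x": 0, "y": 0.4, "z": 0, "wx": 0, "wy": 0, "wz": 0}
    - {"x": 0, "y": 0.7, "z": 0, "wx": 0, "wy": 0, "wz": 0}

```text
time: 15.08
ee_pos: [0.5107, -0.2652, 0.1168]
tool_rot: [1.871, 1.87, 0.608]
force: [-0.1, -3.7, -0.5]
width: -0.0002
gripper_force: 1.4
```

Call:
drive_tool:
  targets:
    - {"x": 0, "y": -2.5, "z": 0.5, "wx": 0, "wy": 0, "wz": 0}
    - {"x": 0, "y": -5, "z": 1.5, "wx": 0, "wy": 0, "wz": 0}
    - {"x": -2, "y": -7, "z": 4.5, "wx": 0, "wy": 0, "wz": 0}
    - {"x": -4, "y": -7, "z": 7, "wx": 0, "wy": 0, "wz": 0}
    - {"x": -4, "y": -7, "z": 7, "wx": 0, "wy": 0, "wz": 0}

```text
time: 15.5
ee_pos: [0.4692, -0.3406, 0.1915]
tool_rot: [1.87, 1.86, 0.605]
force: [-0.1, -0.2, 0.4]
width: -0.0
gripper_force: 0.0
```

```bash
python3 go.py .42 -.3 .2 36 0 90; python3 - <<'E'
from h import *
c=manip.camera("wrist"); p,u,v=pts(c)
t=p[(p[:,0]>.47)&(p[:,0]<.54)&(p[:,1]>-.34)&(p[:,1]<-.19)&(p[:,2]>.105)&(p[:,2]<.16)]
print(len(t)); 
for z in(.11,.12,.13,.137):
    k=t[abs(t[:,2]-z)<.004]
    if len(k): print(z,np.percentile(k,[2,50,98],axis=0).round(3).tolist())
cv2.imwrite("pics/w6.png",cv2.resize(c["frame"][:,:,::-1],(640,480)))
E
```

```text
15.5 [ 0.469 -0.341  0.191] [ 0.52  0.14  0.31  2.15 -0.93  0.61  1.52] [-0.1 -0.2  0.4]
[-4.9  4.1  0.9] [-0.2 -0.2  0.2]
2111
0.11 [[0.492, -0.258, 0.106], [0.496, -0.251, 0.11], [0.512, -0.232, 0.114]]
0.12 [[0.492, -0.253, 0.116], [0.496, -0.246, 0.12], [0.512, -0.226, 0.124]]
0.13 [[0.493, -0.248, 0.126], [0.499, -0.235, 0.131], [0.516, -0.22, 0.134]]
0.137 [[0.495, -0.243, 0.133], [0.504, -0.234, 0.136], [0.516, -0.225, 0.139]]
```

View pics/w6.png

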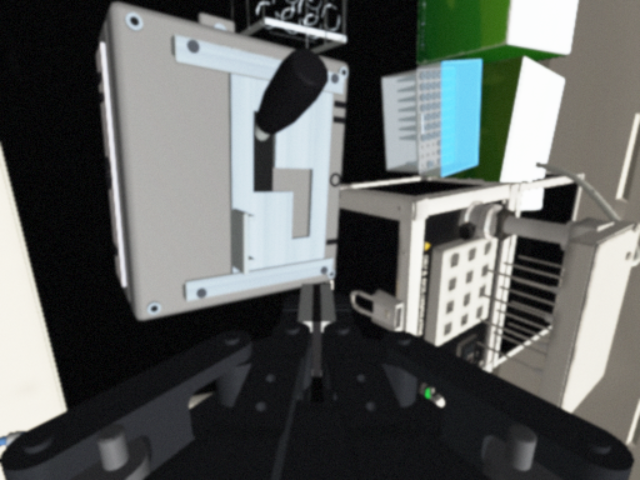

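```bash
python3 -c "
from station import manip
print(manip.finish_job())"
```

```text
the job is handed in; nothing more can be done
None
```

The supply is on the standby feed and the job is handed in: I held the lever at centre off for about 3 s, pushed the gate slide back to its stop, then threw the lever home on the two-bar side, with the arm left clear of everything.

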